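# Lay out finds for the record photograph

## Task

Set up the finds for their record photograph: stand the jug on the middle of the round cork stand, push the scale bar fully home into the spring clip, lay the marble fragment, foot upwards, on the table midway between the cork stand and the clip, and stand the little bronze jar on the table straight behind the cork stand (on the side away from the robot) with its centre 10 cm behind the stand's centre. Keep the jug upright all the time, and leave the glass flask standing where it is.

Things in the scene. Friction and masses are not known exactly. Their poses are not given: they have to be found in the camera images.
- jug: Terracotta jug with black bands, upright, 112 mm tall, about 0.18 kg. Origin: centre of its underside, z up. Foot 42 mm across, belly 57 mm, neck 22 mm; flat solid rim 38 mm across, 98 to 112 mm above the origin: the place to grip. A thin handle on its +x side reaches 38 mm from the axis, 66 to 98 mm above the origin. Any yaw.
- scale: Photographic scale: a white bar with black ticks along its upper half, 110 mm long (its x), 14 mm thick (its y), 48 mm tall (its z), standing on its long narrow edge; about 0.07 kg. Origin: centre of its underside. Either way round fits the clip.
- marble: White marble fragment, about 0.3 kg: slab 80 mm long (x; ragged end to 50 mm at -x), 46 mm wide (y), 24 mm thick, with a carved foot on top (30 mm wide, up to 54 mm above the underside). Origin: centre of the slab's underside, z up. May be laid at any yaw, foot upwards; grip it by the slab's long sides.
- jar: Squat round bronze jar, 50 mm across and 56 mm tall, with a shallow groove under its rim, standing upright; about 0.22 kg. Origin: centre of its underside, z up. Any yaw.
- stand: Round cork stand, 90 mm across, 30 mm high with a flat top, fixed to the table. Origin: centre of its underside; its axes are parallel to the world's (x away from the robot). It is as often to the left as to the right of the clip, 270 to 290 mm from it.
- clip: Spring clip fixed to the table: dark plate 100 (x) by 64 (y) by 10 mm, on it two aluminium jaws 70 mm long, along x. Origin: centre of the plate's underside, z up. Jaw gap 9 mm, lips flared to about 22 mm at the top, 36 mm above the origin. The scale pushed down between them, along x, spreads them (400 N/m each, preloaded; 5 to 10 N of push) until it rests on the plate, 10 mm up; they hold it.
- flask: Small conical glass flask, 54 mm across at the foot and 72 mm tall, loose, standing between the robot and the layout: to be left alone. Origin: centre of its underside.
Mind the look-alikes: they are no part of the job. Leave any green look-alike of the jar alone.

How it is judged:
By the outcome, as a careful person would: the job done as asked, in the order asked, and still so for the second after the job is handed in, with the robot touching nothing.
It also fails if it takes over 122 s, if anything falls off the work surface, if the arm or the gripper's body presses on something with over 40 N, if the wrist force passes 120 N, or if a joint passes its speed limit or range.

## Robot

A 6-joint arm with a two-finger parallel gripper is mounted at the origin on the work surface. World frame = base frame: x ahead of the robot, y to its left, z up, the work surface at z = 0. Lengths are in m, angles in rad, forces in N, time in s.
With the tool pointing down it reaches from about 0.35 to 0.975 m from the base axis. Payload 4.9 kg.
Tool frame: the origin (TCP) lies on the mounting face of the last link; the fingertips stand 173 mm ahead of it and the grasp point (between the pads) lies 155 mm ahead of it; z points along the fingers, y is the direction in which the jaws open and shut (so a half turn about z gives the same grasp; the last joint's range is limited). The gripper opens to 85 mm and grips with 20 to 120 N. Pads are 22 mm wide; open, the fingers measure 114 mm over their backs; the gripper's body (76 mm by 85 mm) begins 54 mm behind the grasp point. The pads swing forward as they close: fully open they stand 13 mm farther back than shut.
Start: joints at [-1.388, 0.053, 1.613, -0, 1.476, -0.119], TCP at [0.186, -0.597, 0.405] pointing down, gripper open.
Joint ranges: [-3.01, 3.01], [-1.01, 2.22], [0.06, 2.58], [-1.02, 4.17], [0.09, 2.62], [-3.14, 3.14]. Speed limits (rad/s): [2.57, 2.57, 3.14, 3.14, 3.14, 3.14].

## Interface

Orientations are given as a unit quaternion [w, x, y, z].
In Python, from plant import manip gives the robot as it stands.
- The arm moves only by the tool play_rows, never from a script. Its argument "increments" is a list of rows, each an object with "offset": the shift along the tool's x, y, z in mm, a list of three; "twist": the turn about the tool's z in rad; "grip": the opening, from 0 (shut) to 1 (fully open). In form: [{"offset": [dx, dy, dz], "twist": twist, "grip": grip}, ...]. A call has 1 to 5 rows; each row is the pose to reach, as a shift and turn from the pose commanded when the call began, along the tool's axes at that moment; what a row does not reach only later rows make up. A row lasts 1/12 s, in which the tool goes at most 41.7 mm and 7.16 degrees, less where a joint would pass 70% of its speed; a pose out of reach is approached as far as the arm can. A call with a gripper value outside its range is refused whole. The fingers move at their own pace and stop on an object; the grip force is fixed at half the most. Time passes only in rows, so rows that repeat a pose let the fingers close. It gives the time, the measured TCP pose, the force and the opening at its end, in the units of the state.
- manip.state(): the state, without advancing time (a new reading comes with each control period).
- manip.grab_frame(name): name is "scene" or "side" or "wrist"; returns the picture (400x640x3 uint8, blue, green, red); there is no depth.
- manip.get_calibration(name): a dict with "fx", "fy", "cx", "cy" (pixels), "k1" (the pictures are not rectified: a ray, as slopes to the right and down, at radius r is drawn at 1 + k1 r^2 times it, then the intrinsics apply), "T" (4x4, takes a point from camera to world coordinates). Camera axes: x right, y down, z forward; pixel columns grow to the right and rows downward; lengths in m; the calibration is good to about 2 mm. A picture is of the moment at which its call begins: read the wrist's pose just before it. get_calibration takes no time and is no camera call; for the wrist camera it gives the pose at the moment of the call.
- manip.job_done(): hands the job in, once; it reports no verdict.
Trained networks look in the newest picture that a camera, given by its name, has taken for a name from the list of things; names that differ only in an ending like _2 or _b are one class to them, and where a whole thing is asked for, a point or a joint stands for the part that bears it (a point fixed in the world has none). Each returns a list of dicts, best first, with "p" (0 to 1); they miss things now and then, are a little off and sometimes report something else, mostly with a low value. They report only what shows in the picture. A call takes as long as a camera call. They do not tell look-alikes from the thing itself.
- manip.boxes_of(query, camera): "xyz" ([x, y, z] in m, in the coordinates of the camera as it stood for that picture, good to about 4 mm: the middle of the surface that is visible of it).
- manip.tip_of(query, camera): "xyz" ([x, y, z] in m, in the coordinates of the camera as it stood for that picture, good to about 4 mm: a listed point, or the origin of a listed thing).
The state is a dict: "time": time; "joint_pos": joint angles; "joint_vel": joint speeds; "joint_efforts": joint torques, N m; "tool_pos": TCP position; "tool_rot": TCP orientation; "contact_force": force on the tool from outside, world axes, zero at the start; "ft_torque": the same for the moment, N m; "gripper_width": opening from 0.0 (shut) to 1.0 (fully open).
Only numpy, scipy, OpenCV 4.12 (cv2) and the standard library are available. Lean on these libraries where they do the work, as an engineer would, in place of code of your own. Each camera call takes 0.05 s, during which the arm holds its last target. There are 200 camera calls.

## Working session

There is one attempt and no reset: what is moved stays moved. The work goes in short steps, Python scripts to look and compute and a tool call to move; the robot and the scene stay as the last step left them, time stands still between calls to the robot, and variables do not carry over. Pictures are saved under pics/ and viewed, about 12 in all and at most 16, crops included, and the job is handed in when it is done.

Besides the shell and the picture viewer there is one more tool, called after ">>>" as name(argument=value, ...), one argument or row to a line, values as JSON. play_rows: Moves the arm, as the interface text tells. Its arguments: {"type":"object","properties":{"increments":{"type":"array"}},"required":["increments"]}

```bash
mkdir -p pics; ls; cat > h.py <<'E'
import numpy as np, cv2, json
from plant import manip
from scipy.spatial.transform import Rotation as R
def w(c,p):
    T=np.array(c["T"]); return (T@np.r_[p,1])[:3]
def proj(c,P):
    T=np.linalg.inv(np.array(c["T"])); q=T@np.r_[P,1]; a=q[:2]/q[2]; f=1+c["k1"]*(a@a)
    return np.array([c["fx"]*a[0]*f+c["cx"],c["fy"]*a[1]*f+c["cy"]])
def ray(c,uv,z):
    K=np.array([[c["fx"],0,c["cx"]],[0,c["fy"],c["cy"]],[0,0,1.]])
    y=np.array([(uv[0]-c["cx"])/c["fx"],(uv[1]-c["cy"])/c["fy"]]); a=y.copy()
    for _ in range(20): a=y/(1+c["k1"]*(a@a))
    T=np.array(c["T"]); d=T[:3,:3]@np.r_[a,1]; o=T[:3,3]
    return o+d*(z-o[2])/d[2]
def Rt():
    s=manip.state(); q=s["tool_rot"]; return np.array(s["tool_pos"]),R.from_quat([q[1],q[2],q[3],q[0]]).as_matrix(),s
def find(names,cam,fn="tip_of",n=3):
    c=manip.get_calibration(cam)
    for k in names:
        r=getattr(manip,fn)(k,cam)
        print(k,fn,[(round(d["p"],2),w(c,d["xyz"]).round(3).tolist()) for d in r[:n]])
def go(P,yaw=None,grasp=True):
    "offset in tool axes to bring grasp point to P; yaw= desired world angle of the tool y axis mod pi"
    p,M,s=Rt()
    g=p+M[:,2]*0.155
    print("grasp now",g.round(4),"tool y yaw",np.degrees(np.arctan2(M[1,1],M[0,1])).round(2),"tilt",M[:,2].round(3))
    print("off mm",(M.T@(np.array(P)-g)*1000).round(1))
    if yaw is not None:
        a=np.arctan2(M[1,1],M[0,1]); d=(yaw-a+np.pi/2)%np.pi-np.pi/2
        print("twist",round(-d,3),"other",round(-d+np.pi*np.sign(d),3),"j6",s["joint_pos"][5])
E
python3 - <<'E'
from h import *
for n in("scene","side"):
    cv2.imwrite(f"pics/{n}0.png",manip.grab_frame(n))
    find(["jug","scale","marble","jar","stand","clip","flask"],n)
    c=manip.get_calibration(n);print(np.array(c["T"]).round(2).tolist(),c["fx"])
s=manip.state();print(s)
print(Rt()[1].round(3))
E
```

```text
pics
jug tip_of [(0.69, [0.435, -0.328, -0.001])]
scale tip_of [(0.83, [0.603, -0.362, -0.002])]
marble tip_of [(0.85, [0.599, 0.358, -0.002]), (0.31, [0.549, -0.159, -0.0])]
jar tip_of [(0.79, [0.411, 0.312, -0.007]), (0.66, [0.508, 0.276, -0.0]), (0.64, [0.36, 0.408, 0.003])]
stand tip_of [(0.97, [0.55, -0.16, -0.001])]
clip tip_of [(0.85, [0.561, 0.114, 0.0]), (0.62, [0.552, -0.16, 0.002])]
flask tip_of [(0.96, [0.383, -0.013, -0.002])]
[[0.48, 0.71, -0.51, 0.95], [0.88, -0.39, 0.28, -0.24], [-0.01, -0.58, -0.81, 0.81], [0.0, 0.0, 0.0, 1.0]] 384.9876231965423
jug tip_of [(0.6, [0.434, -0.325, -0.0])]
scale tip_of [(0.8, [0.602, -0.355, -0.001])]
marble tip_of [(0.56, [0.596, 0.353, -0.001])]
jar tip_of [(0.98, [0.507, 0.283, -0.003]), (0.96, [0.414, 0.31, 0.001]), (0.91, [0.323, 0.298, -0.004])]
stand tip_of [(0.59, [0.551, -0.154, 0.003])]
clip tip_of [(0.89, [0.558, 0.115, 0.0])]
flask tip_of [(0.88, [0.384, -0.012, -0.001])]
[[-0.83, -0.4, 0.39, -0.03], [-0.56, 0.59, -0.59, 0.77], [0.01, -0.7, -0.71, 0.93], [0.0, 0.0, 0.0, 1.0]] 475.8584365525822
{'time': 0.8, 'joint_pos': array([-1.38798440e+00,  5.26940794e-02,  1.61287608e+00, -2.55151815e-05,
        1.47600399e+00, -1.18991820e-01]), 'joint_vel': array([-0.00111237, -0.00133749, -0.00148381, -0.00030053,  0.00061676,
       -0.00133648]), 'joint_efforts': array([ 6.62126313e-04, -3.93646431e+01, -3.70439351e+01,  7.63715065e-06,
        3.65275891e-04, -5.82511831e-06]), 'tool_pos': array([ 0.18577711, -0.59673739,  0.40472155]), 'tool_rot': array([ 9.65291013e-06,  9.88635720e-01,  1.50331013e-01, -1.23986669e-05]), 'contact_force': array([ 0.22206443, -0.2931775 ,  0.70130647]), 'ft_torque': array([0.03328417, 0.00029045, 0.03218426]), 'gripper_width': 1.0009455171355348}
[[ 0.955  0.297 -0.   ]
 [ 0.297 -0.955 -0.   ]
 [-0.     0.    -1.   ]]
```

View pics/scene0.png

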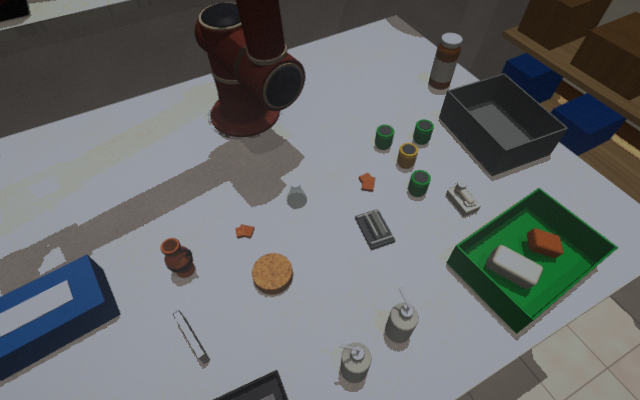

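View pics/side0.png

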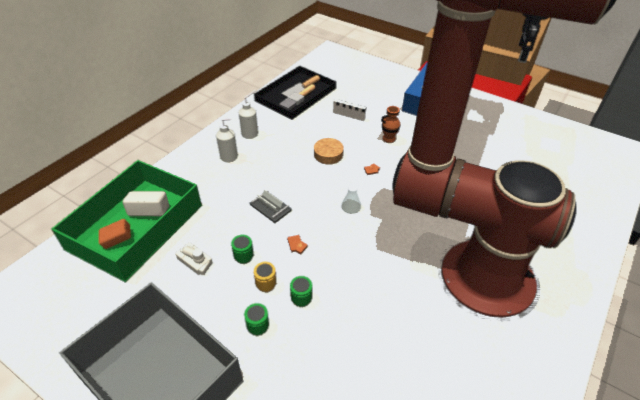

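The bronze jar is the amber one at scene (407,155), with green look-alikes around it. The jug is at (176,250), the bar at (190,335), the stand at (272,272), the clip at (375,228) and the marble at (463,198). I'll head for the jug.

>>> play_rows(
  increments=[
    {"offset": [35, -20, 0], "twist": 0, "grip": 1},
    {"offset": [70, -40, 0], "twist": 0, "grip": 1},
    {"offset": [105, -60, 0], "twist": 0, "grip": 1},
    {"offset": [140, -80, 0], "twist": 0, "grip": 1},
    {"offset": [175, -100, 0], "twist": 0, "grip": 1},
  ],
)

```text
time: 1.22
tool_pos: [0.324, -0.4478, 0.4049]
tool_rot: [0.0, 0.989, 0.15, 0.0]
contact_force: [1.5, -0.9, -1.0]
gripper_width: 1.0
```

```bash
python3 - <<'E'
from h import *
im=manip.grab_frame("wrist");cv2.imwrite("pics/w1.png",im)
find(["jug","scale"],"wrist")
c=manip.get_calibration("wrist");p,M,s=Rt()
T=np.array(c["T"]);print("cam in tool",(M.T@(T[:3,3]-p)).round(3),(M.T@T[:3,:3]).round(2).tolist(),c["fx"],p)
go([0.435,-0.327,0.2])
sc=cv2.imread("pics/scene0.png");sd=cv2.imread("pics/side0.png")
a=cv2.resize(sc[215:375,130:290],(390,390),interpolation=cv2.INTER_CUBIC)
b=cv2.resize(sd[80:180,320:420],(390,390),interpolation=cv2.INTER_CUBIC)
cv2.imwrite("pics/c1.png",np.vstack([np.hstack([a,b]),]))
E
```

```text
jug tip_of [(0.92, [0.443, -0.321, 0.0])]
scale tip_of []
cam in tool [0.067 0.    0.03 ] [[-0.0, -0.96, -0.26], [1.0, -0.0, 0.0], [-0.0, -0.26, 0.96]] 341.3331234537934 [ 0.32471285 -0.4474406   0.40495044]
grasp now [ 0.3247 -0.4475  0.25  ] tool y yaw -72.45 tilt [ 0. -0. -1.]
off mm [141.4 -81.7  49.9]
```

View pics/w1.png

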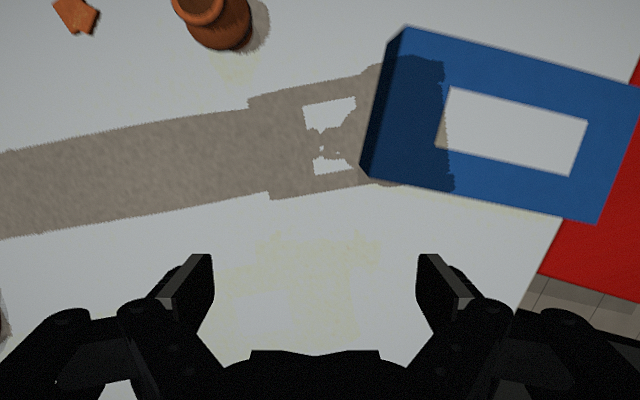

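The jug's rim shows at the top, around (200,5), and the handle isn't visible yet. I'll move closer, with the jug still ahead of the fingers.

>>> play_rows(
  increments=[
    {"offset": [15, -40, 0], "twist": 0, "grip": 1},
    {"offset": [40, -72, 0], "twist": 0, "grip": 1},
    {"offset": [60, -82, 0], "twist": 0, "grip": 1},
    {"offset": [60, -82, 0], "twist": 0, "grip": 1},
  ],
)

```text
time: 1.7
tool_pos: [0.3569, -0.3515, 0.4048]
tool_rot: [-0.0, 0.988, 0.152, 0.001]
contact_force: [-0.2, -1.4, -0.0]
gripper_width: 1.003
```

```bash
python3 - <<'E'
from h import *
im=manip.grab_frame("wrist");cv2.imwrite("pics/w2.png",im)
find(["jug","scale"],"wrist")
go([0.435,-0.327,0.2])
E
```

```text
jug tip_of [(0.86, [0.437, -0.329, -0.002])]
scale tip_of []
grasp now [ 0.3555 -0.3542  0.2499] tool y yaw -72.76 tilt [-0.    -0.001 -1.   ]
off mm [84.  -2.5 49.9]
```

View pics/w2.png

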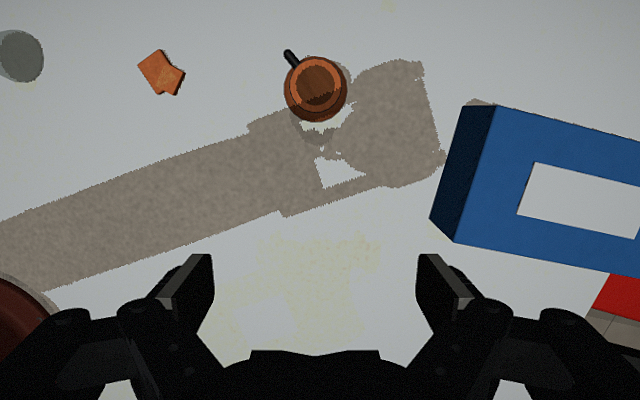

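The rim is centred near (316,86) and the handle points up-left to about (289,54).

```bash
python3 - <<'E'
from h import *
c=manip.get_calibration("wrist")
a=ray(c,(317,86),.112);b=ray(c,(288,53),.088);print(a,b,np.degrees(np.arctan2(*(b-a)[1::-1])),np.linalg.norm((b-a)[:2]))
h=np.arctan2(*(b-a)[1::-1])
go([.436,-.327,.2],h+np.pi/2)
for n in("scene","side"):
    c=manip.get_calibration(n);print(n,proj(c,[.436,-.327,.112]))
E
```

```text
[ 0.43542384 -0.33154479  0.112     ] [ 0.45404583 -0.30200785  0.088     ] 57.770018761346414 0.03491718755475554
grasp now [ 0.3555 -0.3542  0.2499] tool y yaw -72.76 tilt [-0.    -0.001 -1.   ]
off mm [84.9 -2.2 49.9]
twist -0.707 other 2.434 j6 0.3383665052761035
scene [169.31744464 244.19781089]
side [392.62311414 108.03779633]
```

>>> play_rows(
  increments=[
    {"offset": [25, -1, 15], "twist": -0.12, "grip": 1},
    {"offset": [50, -2, 30], "twist": -0.24, "grip": 1},
    {"offset": [75, -3, 45], "twist": -0.36, "grip": 1},
    {"offset": [85, -3, 60], "twist": -0.48, "grip": 1},
    {"offset": [85, -3, 60], "twist": -0.6, "grip": 1},
  ],
)

```text
time: 2.27
tool_pos: [0.4365, -0.3253, 0.3407]
tool_rot: [-0.003, 0.899, 0.438, -0.001]
contact_force: [-0.0, -0.3, -0.2]
gripper_width: 1.001
```

>>> play_rows(
  increments=[
    {"offset": [0, 0, 0], "twist": -0.1, "grip": 1},
    {"offset": [0, 0, 0], "twist": -0.1, "grip": 1},
    {"offset": [0, 0, 0], "twist": -0.1, "grip": 1},
  ],
)

```text
time: 2.52
tool_pos: [0.4359, -0.3264, 0.3446]
tool_rot: [0.0, 0.878, 0.478, -0.0]
contact_force: [-0.1, -0.7, -0.4]
gripper_width: 0.997
```

```bash
python3 - <<'E'
from h import *
im=manip.grab_frame("wrist")
find(["jug"],"wrist")
go([.436,-.328,.103],np.radians(148))
E
```

```text
jug tip_of [(0.72, [0.439, -0.326, 0.003])]
grasp now [ 0.4359 -0.3261  0.1899] tool y yaw -32.8 tilt [ 0. -0. -1.]
off mm [-1.6  1.1 86.9]
twist -0.014 other 3.128 j6 -0.20626119048555727
```

>>> play_rows(
  increments=[
    {"offset": [0, 0, 35], "twist": 0, "grip": 1},
    {"offset": [0, 0, 65], "twist": 0, "grip": 1},
    {"offset": [0, 0, 87], "twist": 0, "grip": 1},
    {"offset": [0, 0, 87], "twist": 0, "grip": 1},
    {"offset": [0, 0, 87], "twist": 0, "grip": 0.3},
  ],
)

```text
time: 3.03
tool_pos: [0.4358, -0.325, 0.2568]
tool_rot: [-0.001, 0.878, 0.48, -0.0]
contact_force: [0.2, -0.4, 0.8]
gripper_width: 0.883
```

>>> play_rows(
  increments=[
    {"offset": [0, 0, 0], "twist": 0, "grip": 0},
    {"offset": [0, 0, 0], "twist": 0, "grip": 0},
    {"offset": [0, 0, 0], "twist": 0, "grip": 0},
    {"offset": [0, 0, 0], "twist": 0, "grip": 0},
    {"offset": [0, 0, 0], "twist": 0, "grip": 0},
  ],
)

```text
time: 3.45
tool_pos: [0.4371, -0.3258, 0.2605]
tool_rot: [0.002, 0.877, 0.48, 0.001]
contact_force: [-0.5, 0.2, 5.6]
gripper_width: 0.422
```

>>> play_rows(
  increments=[
    {"offset": [0, 0, 0], "twist": 0, "grip": 0},
    {"offset": [0, 0, 0], "twist": 0, "grip": 0},
    {"offset": [0, 0, 0], "twist": 0, "grip": 0},
  ],
)

```text
time: 3.7
tool_pos: [0.4371, -0.3258, 0.2604]
tool_rot: [0.002, 0.877, 0.48, 0.001]
contact_force: [-0.2, -1.0, 6.5]
gripper_width: 0.416
```

>>> play_rows(
  increments=[
    {"offset": [0, 0, -5], "twist": 0, "grip": 0},
    {"offset": [0, 0, -15], "twist": 0, "grip": 0},
    {"offset": [0, 0, -35], "twist": 0, "grip": 0},
    {"offset": [0, 0, -60], "twist": 0, "grip": 0},
    {"offset": [0, 0, -60], "twist": 0, "grip": 0},
  ],
)

```text
time: 4.12
tool_pos: [0.4374, -0.3259, 0.3235]
tool_rot: [0.004, 0.877, 0.48, 0.001]
contact_force: [1.2, -1.1, -0.2]
gripper_width: 0.416
```

```bash
python3 - <<'E'
from h import *
o=[]
for n in("scene","side"):
    c=manip.get_calibration(n);im=manip.grab_frame(n)
    find(["jug","clip"],n)
    u,v=proj(c,[.436,-.327,.12]).astype(int)
    o.append(cv2.resize(im[max(v-50,0):v+50,u-50:u+50],(390,390),interpolation=cv2.INTER_CUBIC))
cv2.imwrite("pics/c2.png",np.hstack(o))
s=manip.state();print(s["contact_force"],s["ft_torque"],s["gripper_width"])
go([.55,-.158,.3],np.radians(148))
E
```

```text
jug tip_of [(0.78, [0.438, -0.33, 0.066]), (0.65, [0.606, -0.363, -0.004])]
clip tip_of [(0.57, [0.561, 0.112, -0.002])]
jug tip_of [(0.94, [0.434, -0.322, 0.053])]
clip tip_of [(0.95, [0.558, 0.122, -0.002])]
[ 0.32292436  0.06057864 -2.73336996] [-0.00202485  0.04129744 -0.0052043 ] 0.4188216509921732
grasp now [ 0.4355 -0.3241  0.1608] tool y yaw -32.6 tilt [-0.002  0.002 -1.   ]
off mm [ 201.8    6.5 -139.1]
twist -0.011 other 3.131 j6 -0.20797932487105414
```

View pics/c2.png

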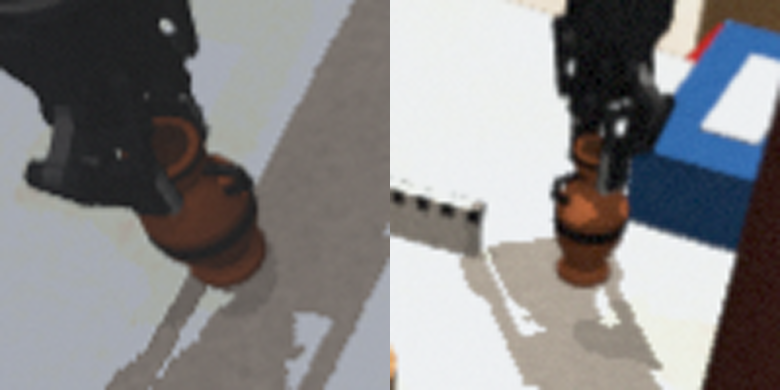

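The jug is held upright and clear of the table. Next I'll measure the stand precisely by its silhouette.

```bash
cat >> h.py <<'E'
from scipy.optimize import least_squares
def cyl_fit(mask,c,r,h,xy0):
    cs,_=cv2.findContours(mask,cv2.RETR_EXTERNAL,cv2.CHAIN_APPROX_NONE); k=max(cs,key=cv2.contourArea)
    m=cv2.moments(cv2.convexHull(k)); uv=np.array([m["m10"]/m["m00"],m["m01"]/m["m00"]])
    t=np.linspace(0,2*np.pi,60)
    def cen(xy):
        P=[proj(c,[xy[0]+r*np.cos(a),xy[1]+r*np.sin(a),z]) for a in t for z in(0,h)]
        q=cv2.moments(cv2.convexHull(np.array(P,np.float32))); return np.array([q["m10"],q["m01"]])/q["m00"],q["m00"]
    s=least_squares(lambda xy:cen(xy)[0]-uv,xy0,diff_step=1e-3)
    return s.x.round(4),"area seen/model",m["m00"],cen(s.x)[1]
E
python3 - <<'E'
from h import *
for n in("scene","side"):
    im=cv2.imread(f"pics/{n}0.png");c=manip.get_calibration(n)
    hsv=cv2.cvtColor(im,cv2.COLOR_BGR2HSV);m=((hsv[...,1]>110)).astype(np.uint8)
    for xy,r,h in(([.55,-.158],.045,.03),([.411,.311],.025,.056)):
        u,v=proj(c,[*xy,h/2]).astype(int);k=np.zeros_like(m);b=28 if r>.03 else 15
        k[v-b:v+b,u-b:u+b]=m[v-b:v+b,u-b:u+b];k=cv2.morphologyEx(k,cv2.MORPH_CLOSE,np.ones((3,3)))
        print(n,cyl_fit(k,c,r,h,xy))
E
```

```text
scene (array([ 0.5471, -0.1561]), 'area seen/model', 1080.5, 1380.928688187385)
scene (array([0.411 , 0.3185]), 'area seen/model', 301.0, 459.55633213487454)
side (array([ 0.5488, -0.1554]), 'area seen/model', 567.5, 695.3862496097572)
side (array([0.4155, 0.311 ]), 'area seen/model', 496.5, 635.9946920757648)
```

>>> play_rows(
  increments=[
    {"offset": [15, 0, -10], "twist": 0, "grip": 0},
    {"offset": [40, 1, -20], "twist": 0, "grip": 0},
    {"offset": [65, 3, -25], "twist": 0, "grip": 0},
    {"offset": [90, 5, -25], "twist": 0, "grip": 0},
    {"offset": [100, 5, -25], "twist": 0, "grip": 0},
  ],
)

```text
time: 4.83
tool_pos: [0.4954, -0.2415, 0.3419]
tool_rot: [-0.001, 0.877, 0.481, 0.0]
contact_force: [-0.4, 0.0, -1.9]
gripper_width: 0.421
```

>>> play_rows(
  increments=[
    {"offset": [0, 0, 0], "twist": 0, "grip": 0},
    {"offset": [0, 0, 0], "twist": 0, "grip": 0},
  ],
)

```text
time: 5.0
tool_pos: [0.4941, -0.2433, 0.3415]
tool_rot: [-0.001, 0.877, 0.481, -0.001]
contact_force: [-0.9, -0.4, -1.0]
gripper_width: 0.42
```

```bash
python3 - <<'E'
from h import *
c=manip.get_calibration("wrist")
im=manip.grab_frame("wrist");cv2.imwrite("pics/w3.png",im)
find(["stand","jug"],"wrist")
hsv=cv2.cvtColor(im,cv2.COLOR_BGR2HSV);m=((hsv[...,1]>100)&(hsv[...,0]<30)).astype(np.uint8)*255
u,v=proj(c,[.55,-.157,.03]);print(u,v)
n,l,st,ce=cv2.connectedComponentsWithStats(cv2.morphologyEx(m,cv2.MORPH_CLOSE,np.ones((5,5))))
i=np.argmin(np.linalg.norm(ce[1:]-[u,v],axis=1))+1;print(st[i],ce[i])
print(cyl_fit((l==i).astype(np.uint8),c,.045,.03,[.55,-.157]))
go([.55,-.157,.18])
E
```

```text
stand tip_of [(0.86, [0.549, -0.159, -0.001])]
jug tip_of []
316.2389769026854 60.78553443427015
[  261     0   114   119 10851] [317.39130034  57.61284674]
(array([ 0.5512, -0.1568]), 'area seen/model', 10780.5, 11115.135994169861)
grasp now [ 0.4936 -0.2442  0.1871] tool y yaw -32.67 tilt [-0.001  0.    -1.   ]
off mm [103.9   0.4   7. ]
```

View pics/w3.png

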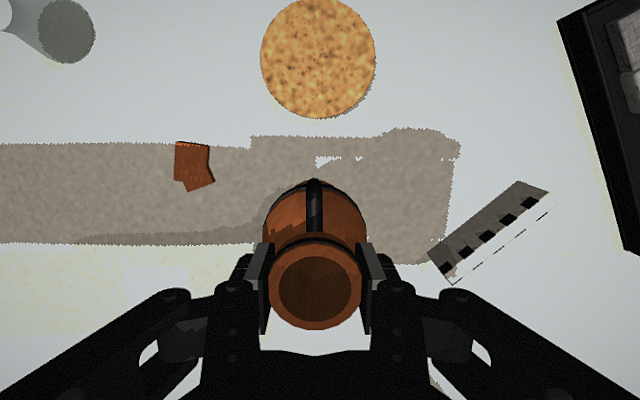

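The rim is centred near (317,289), with the pads square to the handle. The stand is at (318,58).

```bash
python3 - <<'E'
from h import *
c=manip.get_calibration("wrist");p,M,s=Rt()
b=p[2]-.2604
a=ray(c,(317,289),b+.112);g=p+M[:,2]*.155
print("bottom",b,"jug axis",a,"rel tool mm",(M.T@(a-g)*1e3).round(1))
print("move",(M.T@(np.array([.5505,-.157,b])-np.r_[a[:2],b])*1e3).round(1))
E
```

```text
bottom 0.08165585024470301 jug axis [ 0.49387923 -0.24569549  0.19365585] rel tool mm [-1.1  1.  -6.6]
move [105.2  -0.2  -0. ]
```

>>> play_rows(
  increments=[
    {"offset": [20, 0, 0], "twist": 0, "grip": 0},
    {"offset": [50, 0, 0], "twist": 0, "grip": 0},
    {"offset": [80, 0, 0], "twist": 0, "grip": 0},
    {"offset": [100, 0, 0], "twist": 0, "grip": 0},
    {"offset": [105, 0, 0], "twist": 0, "grip": 0},
  ],
)

```text
time: 5.57
tool_pos: [0.5517, -0.1538, 0.3426]
tool_rot: [-0.0, 0.877, 0.481, 0.0]
contact_force: [0.5, -0.7, -1.7]
gripper_width: 0.417
```

>>> play_rows(
  increments=[
    {"offset": [0, 0, 5], "twist": 0, "grip": 0},
    {"offset": [0, 0, 20], "twist": 0, "grip": 0},
    {"offset": [0, 0, 35], "twist": 0, "grip": 0},
    {"offset": [0, 0, 43], "twist": 0, "grip": 0},
    {"offset": [0, 0, 47], "twist": 0, "grip": 0},
  ],
)

```text
time: 5.98
tool_pos: [0.5498, -0.156, 0.2934]
tool_rot: [-0.001, 0.878, 0.479, -0.001]
contact_force: [-0.6, -0.1, -2.4]
gripper_width: 0.422
```

>>> play_rows(
  increments=[
    {"offset": [0, 0, 1], "twist": 0, "grip": 0},
    {"offset": [0, 0, 2], "twist": 0, "grip": 0},
    {"offset": [0, 0, 3], "twist": 0, "grip": 0},
    {"offset": [0, 0, 3], "twist": 0, "grip": 0},
  ],
)

```text
time: 6.32
tool_pos: [0.5512, -0.1553, 0.2935]
tool_rot: [0.001, 0.877, 0.48, 0.0]
contact_force: [-0.3, 0.2, -1.1]
gripper_width: 0.415
```

```bash
python3 - <<'E'
from h import *
s=manip.state();print(s["contact_force"],s["tool_pos"])
c=manip.get_calibration("wrist");cv2.imwrite("pics/w4.png",manip.grab_frame("wrist"))
E
```

```text
[-0.32463455  0.22375215 -1.12155354] [ 0.55117411 -0.15525368  0.29348506]
```

>>> play_rows(
  increments=[
    {"offset": [0, 0, 1], "twist": 0, "grip": 0},
    {"offset": [0, 0, 2], "twist": 0, "grip": 0},
    {"offset": [0, 0, 2], "twist": 0, "grip": 0},
  ],
)

```text
time: 6.62
tool_pos: [0.551, -0.1549, 0.2907]
tool_rot: [-0.0, 0.877, 0.48, -0.0]
contact_force: [0.0, -0.5, -2.3]
gripper_width: 0.417
```

```bash
python3 - <<'E'
from h import *
for _ in range(2):
    s=manip.state();print(s["contact_force"],s["tool_pos"]);manip.grab_frame("wrist")
E
```

```text
[ 0.02416736 -0.46191638 -2.2638557 ] [ 0.55097644 -0.15489144  0.29067973]
[-0.38211116 -0.06062891 -1.66258609] [ 0.55095503 -0.15488113  0.29065303]
```

>>> play_rows(
  increments=[
    {"offset": [0, 0, 1], "twist": 0, "grip": 0},
    {"offset": [0, 0, 1.5], "twist": 0, "grip": 0},
    {"offset": [0, 0, 1.5], "twist": 0, "grip": 0},
  ],
)

```text
time: 6.97
tool_pos: [0.5513, -0.155, 0.2906]
tool_rot: [0.0, 0.877, 0.48, 0.0]
contact_force: [-2.7, 1.3, 5.3]
gripper_width: 0.418
```

>>> play_rows(
  increments=[
    {"offset": [0, 0, 1], "twist": 0, "grip": 0},
    {"offset": [0, 0, 1], "twist": 0, "grip": 0},
  ],
)

```text
time: 7.13
tool_pos: [0.5514, -0.155, 0.2906]
tool_rot: [0.0, 0.877, 0.48, 0.0]
contact_force: [-3.7, 2.5, 9.3]
gripper_width: 0.419
```

Contact at the stand's height. Easing off and releasing.

>>> play_rows(
  increments=[
    {"offset": [0, 0, -1], "twist": 0, "grip": 0},
    {"offset": [0, 0, -2], "twist": 0, "grip": 0.5},
    {"offset": [0, 0, -2], "twist": 0, "grip": 0.6},
    {"offset": [0, 0, -2], "twist": 0, "grip": 0.8},
    {"offset": [0, 0, -2], "twist": 0, "grip": 1},
  ],
)

```text
time: 7.55
tool_pos: [0.551, -0.155, 0.29]
tool_rot: [0.0, 0.877, 0.48, -0.0]
contact_force: [0.2, 0.4, 0.0]
gripper_width: 0.863
```

>>> play_rows(
  increments=[
    {"offset": [0, 0, -2], "twist": 0, "grip": 1},
    {"offset": [0, 0, -10], "twist": 0, "grip": 1},
    {"offset": [0, 0, -40], "twist": 0, "grip": 1},
    {"offset": [0, 0, -70], "twist": 0, "grip": 1},
    {"offset": [0, 0, -90], "twist": 0, "grip": 1},
  ],
)

```text
time: 7.97
tool_pos: [0.5513, -0.1551, 0.3838]
tool_rot: [0.001, 0.877, 0.48, 0.001]
contact_force: [0.4, -0.6, 0.2]
gripper_width: 0.999
```

```bash
python3 - <<'E'
from h import *
print(manip.state()["gripper_width"])
for n in("wrist","scene","side"):
    im=manip.grab_frame(n);cv2.imwrite(f"pics/{n}5.png",im);find(["jug","scale"],n)
    if n=="scene": find(["scale","clip"],n,"boxes_of")
go([.603,-.359,.22])
c=manip.get_calibration("scene");d=manip.get_calibration("side")
a,b=cv2.imread("pics/scene5.png"),cv2.imread("pics/side5.png")
u,v=proj(c,[.575,-.25,.05]).astype(int);p,q=proj(d,[.575,-.25,.05]).astype(int);print(u,v,p,q)
cv2.imwrite("pics/c5.png",np.hstack([cv2.resize(a[v-75:v+75,u-75:u+75],(390,390)),cv2.resize(b[max(q-65,0):q+65,p-65:p+65],(390,390))]))
E
```

```text
0.9993103070218263
jug tip_of [(0.56, [0.554, -0.158, 0.035])]
scale tip_of []
jug tip_of [(0.77, [0.548, -0.157, 0.032])]
scale tip_of [(0.55, [0.606, -0.36, -0.003])]
scale boxes_of [(0.63, [0.618, -0.358, 0.046])]
clip boxes_of [(0.87, [0.566, 0.106, 0.007])]
jug tip_of [(0.86, [0.548, -0.152, 0.027])]
scale tip_of [(0.9, [0.601, -0.355, -0.001])]
grasp now [ 0.5505 -0.1548  0.224 ] tool y yaw -32.6 tilt [-0.002  0.001 -1.   ]
off mm [-143.8  154.3    3.8]
234 294 338 121
```

View pics/c5.png

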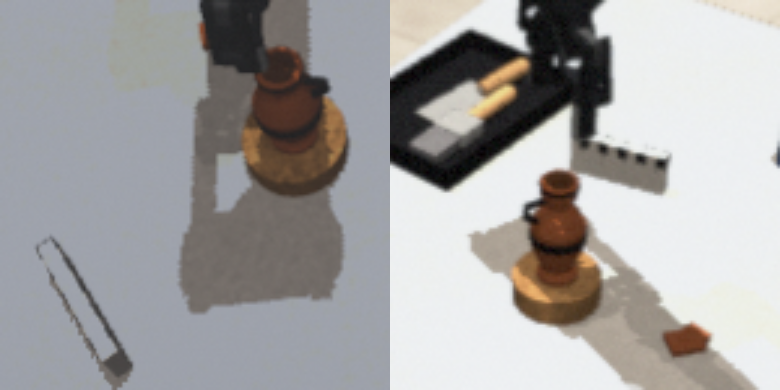

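The jug stands upright and central. On to the bar.

>>> play_rows(
  increments=[
    {"offset": [-35, 21, 0], "twist": 0.12, "grip": 1},
    {"offset": [-70, 42, 0], "twist": 0.24, "grip": 1},
    {"offset": [-105, 63, 0], "twist": 0.36, "grip": 1},
    {"offset": [-140, 84, 0], "twist": 0.48, "grip": 1},
    {"offset": [-175, 105, 0], "twist": 0.6, "grip": 1},
  ],
)

```text
time: 8.93
tool_pos: [0.5448, -0.3607, 0.3797]
tool_rot: [-0.0, 0.98, 0.197, -0.0]
contact_force: [0.5, 0.0, 0.4]
gripper_width: 0.995
```

>>> play_rows(
  increments=[
    {"offset": [0, 0, 0], "twist": 0.12, "grip": 1},
    {"offset": [0, 0, 0], "twist": 0.24, "grip": 1},
    {"offset": [0, 0, 0], "twist": 0.27, "grip": 1},
    {"offset": [0, 0, 0], "twist": 0.27, "grip": 1},
  ],
)

```text
time: 9.27
tool_pos: [0.545, -0.3594, 0.3794]
tool_rot: [-0.0, 0.998, 0.065, -0.0]
contact_force: [0.5, 1.2, -0.0]
gripper_width: 0.998
```

```bash
python3 - <<'E'
from h import *
c=manip.get_calibration("wrist")
im=manip.grab_frame("wrist");cv2.imwrite("pics/w6.png",im)
find(["scale"],"wrist");find(["scale"],"wrist","boxes_of")
go([.603,-.359,.04])
E
```

```text
scale tip_of [(0.57, [0.608, -0.357, -0.003])]
scale boxes_of [(0.91, [0.61, -0.357, 0.048])]
grasp now [ 0.5451 -0.3588  0.2248] tool y yaw -82.38 tilt [-0.  0. -1.]
off mm [ 57.4   8.  184.8]
```

View pics/w6.png

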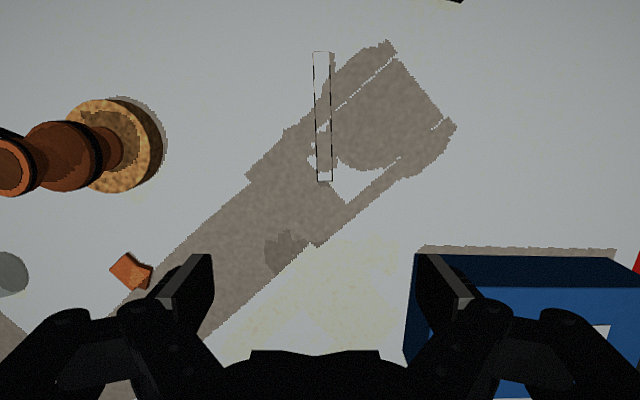

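The bar's top face runs from (321.5,52) to (325,181). The right finger will be near the blue box but ahead of it.

```bash
python3 - <<'E'
from h import *
c=manip.get_calibration("wrist")
a,b=ray(c,(321.5,52),.048),ray(c,(325,181),.048)
d=a-b;print(a,b,"len",np.linalg.norm(d),"yaw",np.degrees(np.arctan2(d[1],d[0])),"mid",(a+b)/2)
m=(a+b)/2
go([m[0],m[1],.034],np.arctan2(d[1],d[0])+np.pi/2)
print("boxcorner",ray(c,(415,255),.05))
E
```

```text
[ 0.65747095 -0.34963099  0.048     ] [ 0.54985332 -0.36773108  0.048     ] len 0.10912913226183062 yaw 9.547159950571306 mid [ 0.60366214 -0.35868103  0.048     ]
grasp now [ 0.5451 -0.3588  0.2248] tool y yaw -82.38 tilt [-0.  0. -1.]
off mm [ 58.1   7.8 190.8]
twist -0.034 other 3.108 j6 0.7418144814366944
boxcorner [ 0.4902054  -0.46333014  0.05      ]
```

>>> play_rows(
  increments=[
    {"offset": [20, 3, 30], "twist": -0.034, "grip": 1},
    {"offset": [40, 6, 65], "twist": -0.034, "grip": 1},
    {"offset": [55, 8, 100], "twist": -0.034, "grip": 1},
    {"offset": [58, 8, 125], "twist": -0.034, "grip": 1},
    {"offset": [58, 8, 140], "twist": -0.034, "grip": 1},
  ],
)

```text
time: 9.83
tool_pos: [0.6035, -0.3579, 0.2355]
tool_rot: [-0.002, 0.996, 0.084, -0.002]
contact_force: [0.6, -0.5, -0.4]
gripper_width: 0.999
```

>>> play_rows(
  increments=[
    {"offset": [0, 0, 10], "twist": 0, "grip": 1},
    {"offset": [0, 0, 25], "twist": 0, "grip": 1},
    {"offset": [0, 0, 38], "twist": 0, "grip": 1},
    {"offset": [0, 0, 38], "twist": 0, "grip": 1},
    {"offset": [0, 0, 38], "twist": 0, "grip": 0.3},
  ],
)

```text
time: 10.25
tool_pos: [0.6034, -0.3594, 0.2021]
tool_rot: [-0.0, 0.997, 0.083, -0.0]
contact_force: [-0.2, 0.0, 0.4]
gripper_width: 0.886
```

>>> play_rows(
  increments=[
    {"offset": [0, 0, 0], "twist": 0, "grip": 0},
    {"offset": [0, 0, 0], "twist": 0, "grip": 0},
    {"offset": [0, 0, 0], "twist": 0, "grip": 0},
    {"offset": [0, 0, 0], "twist": 0, "grip": 0},
    {"offset": [0, 0, 0], "twist": 0, "grip": 0},
  ],
)

```text
time: 10.67
tool_pos: [0.6039, -0.3594, 0.2029]
tool_rot: [0.0, 0.997, 0.083, 0.0]
contact_force: [-1.0, 1.3, 21.4]
gripper_width: 0.147
```

>>> play_rows(
  increments=[
    {"offset": [0, 0, 0], "twist": 0, "grip": 0},
    {"offset": [0, 0, 0], "twist": 0, "grip": 0},
    {"offset": [0, 0, 0], "twist": 0, "grip": 0},
    {"offset": [0, 0, 0], "twist": 0, "grip": 0},
  ],
)

```text
time: 11.0
tool_pos: [0.604, -0.3595, 0.203]
tool_rot: [0.0, 0.997, 0.083, 0.0]
contact_force: [0.2, 0.1, 4.9]
gripper_width: 0.147
```

```bash
python3 - <<'E'
from h import *
print(manip.state()["contact_force"])
go([.603,-.359,.047],0)
im=manip.grab_frame("side");cv2.imwrite("pics/s7.png",im);find(["clip"],"side")
E
```

```text
[0.15161474 0.14471133 4.88958146]
grasp now [ 0.6041 -0.3596  0.048 ] tool y yaw -80.5 tilt [ 0.001 -0.001 -1.   ]
off mm [-1.  -0.8  1. ]
twist -1.405 other 1.737 j6 0.7623428307505675
clip tip_of [(0.66, [0.552, 0.115, 0.001])]
```

>>> play_rows(
  increments=[
    {"offset": [0, 0, -10], "twist": 0, "grip": 0},
    {"offset": [0, 0, -45], "twist": 0.04, "grip": 0},
    {"offset": [0, 0, -85], "twist": 0.08, "grip": 0},
    {"offset": [0, 0, -125], "twist": 0.12, "grip": 0},
    {"offset": [0, 0, -165], "twist": 0.166, "grip": 0},
  ],
)

```text
time: 11.52
tool_pos: [0.6032, -0.3589, 0.3678]
tool_rot: [-0.001, 1.0, -0.001, -0.001]
contact_force: [0.3, -0.3, -1.2]
gripper_width: 0.151
```

>>> play_rows(
  increments=[
    {"offset": [0, -15, -10], "twist": 0, "grip": 0},
    {"offset": [0, -45, -15], "twist": 0, "grip": 0},
    {"offset": [-5, -80, -15], "twist": 0, "grip": 0},
    {"offset": [-10, -115, -15], "twist": 0, "grip": 0},
    {"offset": [-15, -150, -15], "twist": 0, "grip": 0},
  ],
)

```text
time: 11.93
tool_pos: [0.5879, -0.2075, 0.3811]
tool_rot: [-0.001, 1.0, -0.0, -0.001]
contact_force: [0.3, 0.4, -2.0]
gripper_width: 0.149
```

>>> play_rows(
  increments=[
    {"offset": [-10, -38, 0], "twist": 0, "grip": 0},
    {"offset": [-20, -76, 0], "twist": 0, "grip": 0},
    {"offset": [-30, -114, 0], "twist": 0, "grip": 0},
    {"offset": [-40, -152, 0], "twist": 0, "grip": 0},
    {"offset": [-50, -190, 0], "twist": 0, "grip": 0},
  ],
)

```text
time: 12.35
tool_pos: [0.5374, -0.0173, 0.3811]
tool_rot: [-0.0, 1.0, 0.0, -0.001]
contact_force: [1.1, 0.8, -0.9]
gripper_width: 0.148
```

>>> play_rows(
  increments=[
    {"offset": [-12, -35, 0], "twist": 0, "grip": 0},
    {"offset": [-24, -70, 10], "twist": 0, "grip": 0},
    {"offset": [-36, -105, 20], "twist": 0, "grip": 0},
    {"offset": [-48, -134, 30], "twist": 0, "grip": 0},
    {"offset": [-50, -134, 40], "twist": 0, "grip": 0},
  ],
)

```text
time: 12.77
tool_pos: [0.4864, 0.1187, 0.3406]
tool_rot: [-0.001, 1.0, 0.003, -0.001]
contact_force: [0.6, -0.9, -1.4]
gripper_width: 0.147
```

>>> play_rows(
  increments=[
    {"offset": [0, 0, 0], "twist": 0, "grip": 0},
    {"offset": [0, 0, 0], "twist": 0, "grip": 0},
  ],
)

```text
time: 12.93
tool_pos: [0.4883, 0.1147, 0.341]
tool_rot: [0.0, 1.0, 0.0, -0.001]
contact_force: [0.7, -0.3, -0.5]
gripper_width: 0.142
```

```bash
python3 - <<'E'
from h import *
c=manip.get_calibration("wrist")
im=manip.grab_frame("wrist");cv2.imwrite("pics/w8.png",im)
find(["clip"],"wrist");find(["clip"],"wrist","boxes_of")
go([.56,.114,.2],np.pi/2)
E
```

```text
clip tip_of [(0.81, [0.56, 0.116, 0.002])]
clip boxes_of [(0.95, [0.57, 0.113, 0.011])]
grasp now [0.4896 0.1138 0.1879] tool y yaw -90.1 tilt [ 0.001 -0.    -1.   ]
off mm [ 70.4  -0.3 -12. ]
twist -0.002 other 3.14 j6 1.6529237176437122
```

View pics/w8.png

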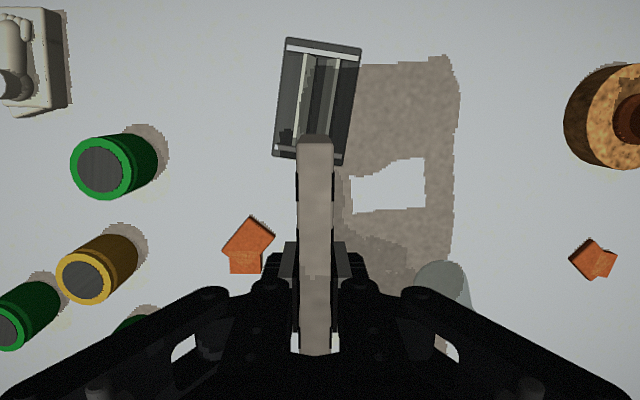

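The clip, from (286,37) to (342,163), is yawed slightly. I'll enlarge it.

```bash
python3 - <<'E'
import cv2
im=cv2.imread("pics/w8.png")[25:175,255:375]
im=cv2.convertScaleAbs(im,alpha=1.6)
cv2.imwrite("pics/c8.png",cv2.resize(im,None,fx=4,fy=4,interpolation=cv2.INTER_CUBIC))
E
```

```text
(no output)
```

View pics/c8.png

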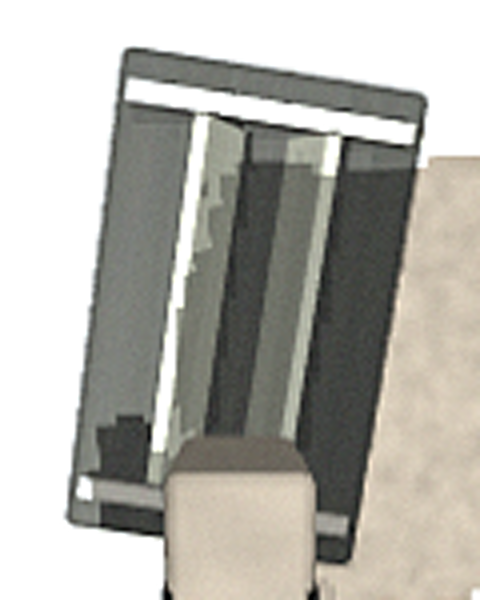

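```bash
python3 - <<'E'
from h import *
c=manip.get_calibration("wrist");f=lambda u,v,z:ray(c,(255+u/4,25+v/4),z)
C=[f(u,v,.01) for u,v in((124,48),(427,98),(350,560),(68,522))]
yaw=lambda d:np.degrees(np.arctan2(d[1],d[0]))
print(np.mean(C,0),[np.linalg.norm(C[i]-C[i-1]).round(4) for i in range(4)],yaw(C[0]-C[3]),yaw(C[1]-C[2]),yaw(C[0]-C[1])-90,yaw(C[3]-C[2])-90)
L=[f(202,115,.036),f(157,480,.036)];Q=[f(333,138,.036),f(290,435,.036)]
print(L,Q,yaw(L[0]-L[1]),yaw(Q[0]-Q[1]))
g=(L[0]+Q[0])/2;print("far lip mid",g,"gap",np.linalg.norm((L[0]-Q[0])[:2]))
# bar end top mid, for yaw and lateral: top z
p,M,s=Rt();zt=p[2]-.203+.048
B=[f(165,475,zt),f(314,475,zt),];print("bar end",(B[0]+B[1])/2,zt,B)
print("other end",ray(c,(316,354),zt))
E
```

```text
[0.56082468 0.11276902 0.01      ] [np.float64(0.0991), np.float64(0.0635), np.float64(0.098), np.float64(0.0635)] -8.422119515789777 -8.424925230046927 -8.858904113436523 -7.841059915222729
[array([0.59741634, 0.12030582, 0.036     ]), array([0.52823711, 0.12993325, 0.036     ])] [array([0.59324253, 0.09533548, 0.036     ]), array([0.53714033, 0.10316524, 0.036     ])] -7.922762653330505 -7.945015773859464
far lip mid [0.59532944 0.10782065 0.036     ] gap 0.02531676620368168
bar end [0.54389267 0.11345109 0.18790469] 0.18790468962403017 [array([0.54390548, 0.12024538, 0.18790469]), array([0.54387987, 0.10665679, 0.18790469])]
other end [0.45268233 0.11310157 0.18790469]
```

>>> play_rows(
  increments=[
    {"offset": [20, 0, 0], "twist": 0.03, "grip": 0},
    {"offset": [45, 0, 0], "twist": 0.07, "grip": 0},
    {"offset": [65, 1, 0], "twist": 0.11, "grip": 0},
    {"offset": [71, 1, 10], "twist": 0.141, "grip": 0},
    {"offset": [71, 1, 30], "twist": 0.141, "grip": 0},
  ],
)

```text
time: 13.5
tool_pos: [0.5632, 0.1124, 0.3161]
tool_rot: [-0.001, 0.997, -0.072, 0.004]
contact_force: [0.3, 1.2, -0.2]
gripper_width: 0.145
```

>>> play_rows(
  increments=[
    {"offset": [0, 0, 20], "twist": 0, "grip": 0},
    {"offset": [0, 0, 40], "twist": 0, "grip": 0},
    {"offset": [0, 0, 52], "twist": 0, "grip": 0},
    {"offset": [0, 0, 55], "twist": 0, "grip": 0},
    {"offset": [0, 0, 55], "twist": 0, "grip": 0},
  ],
)

```text
time: 13.92
tool_pos: [0.5599, 0.1131, 0.2566]
tool_rot: [0.0, 0.997, -0.071, -0.001]
contact_force: [0.5, 0.2, -0.8]
gripper_width: 0.144
```

```bash
python3 - <<'E'
from h import *
go([.561,.1128,.058],np.radians(-98.2));print(manip.state()["contact_force"])
c=manip.get_calibration("wrist")
a=cv2.resize(manip.grab_frame("wrist")[60:380,160:480],(390,390))
c=manip.get_calibration("scene");u,v=proj(c,[.56,.113,.06]).astype(int);im=manip.grab_frame("scene")
b=cv2.resize(im[v-45:v+45,u-45:u+45],(390,390),interpolation=cv2.INTER_CUBIC)
cv2.imwrite("pics/c9.png",np.hstack([a,b]))
E
```

```text
grasp now [0.5596 0.1131 0.1016] tool y yaw -98.15 tilt [-0.001 -0.    -1.   ]
off mm [ 1.4  0.1 43.6]
twist 0.001 other -3.141 j6 1.7820968011176237
[ 0.4502139   0.16677738 -0.75891805]
```

View pics/c9.png

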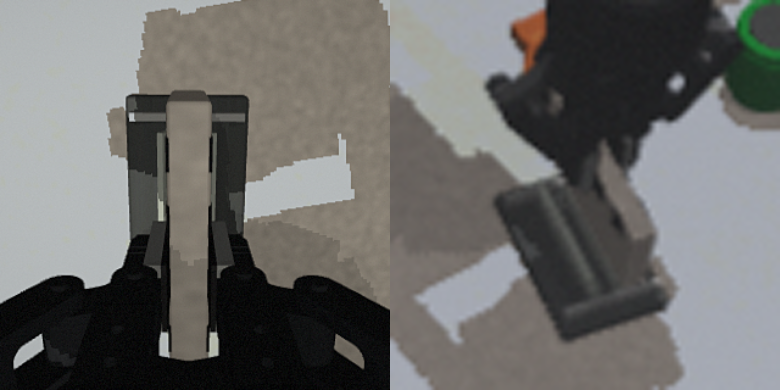

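The bar is aligned and centred over the jaws, so I'll push it in.

>>> play_rows(
  increments=[
    {"offset": [1, 0, 10], "twist": 0, "grip": 0},
    {"offset": [1, 0, 18], "twist": 0, "grip": 0},
    {"offset": [1, 0, 24], "twist": 0, "grip": 0},
    {"offset": [1, 0, 29], "twist": 0, "grip": 0},
    {"offset": [1, 0, 33], "twist": 0, "grip": 0},
  ],
)

```text
time: 14.43
tool_pos: [0.561, 0.1137, 0.2242]
tool_rot: [-0.0, 0.998, -0.071, 0.0]
contact_force: [0.1, -0.6, 2.0]
gripper_width: 0.143
```

>>> play_rows(
  increments=[
    {"offset": [0, 0, 3], "twist": 0, "grip": 0},
    {"offset": [0, 0, 6], "twist": 0, "grip": 0},
    {"offset": [0, 0, 9], "twist": 0, "grip": 0},
    {"offset": [0, 0, 10.5], "twist": 0, "grip": 0},
    {"offset": [0, 0, 10.5], "twist": 0, "grip": 0},
  ],
)

```text
time: 14.85
tool_pos: [0.5607, 0.1135, 0.2132]
tool_rot: [0.0, 0.998, -0.071, -0.0]
contact_force: [1.2, -0.1, -1.9]
gripper_width: 0.152
```

>>> play_rows(
  increments=[
    {"offset": [0, 0, 1], "twist": 0, "grip": 0},
    {"offset": [0, 0, 2], "twist": 0, "grip": 0},
    {"offset": [0, 0, 2], "twist": 0, "grip": 0},
  ],
)

```text
time: 15.1
tool_pos: [0.5609, 0.1137, 0.2129]
tool_rot: [0.0, 0.998, -0.07, -0.0]
contact_force: [-4.6, -0.8, 9.0]
gripper_width: 0.15
```

>>> play_rows(
  increments=[
    {"offset": [0, 0, 1], "twist": 0, "grip": 0},
    {"offset": [0, 0, 2], "twist": 0, "grip": 0},
    {"offset": [0, 0, 2], "twist": 0, "grip": 0},
  ],
)

```text
time: 15.35
tool_pos: [0.5612, 0.1138, 0.213]
tool_rot: [0.0, 0.998, -0.07, -0.001]
contact_force: [-10.3, -0.2, 19.0]
gripper_width: 0.15
```

Firmly bottomed at the expected height. Releasing.

>>> play_rows(
  increments=[
    {"offset": [0, 0, -1], "twist": 0, "grip": 0},
    {"offset": [0, 0, -3], "twist": 0, "grip": 0},
    {"offset": [0, 0, -3], "twist": 0, "grip": 0.4},
    {"offset": [0, 0, -3], "twist": 0, "grip": 0.6},
    {"offset": [0, 0, -4], "twist": 0, "grip": 1},
  ],
)

```text
time: 15.77
tool_pos: [0.5605, 0.1135, 0.2131]
tool_rot: [0.0, 0.998, -0.07, -0.001]
contact_force: [-0.2, -0.5, -0.6]
gripper_width: 0.565
```

>>> play_rows(
  increments=[
    {"offset": [0, 0, -2], "twist": 0, "grip": 1},
    {"offset": [0, 0, -15], "twist": 0, "grip": 1},
    {"offset": [0, 0, -50], "twist": 0, "grip": 1},
    {"offset": [0, 0, -90], "twist": 0, "grip": 1},
    {"offset": [0, 0, -120], "twist": 0, "grip": 1},
  ],
)

```text
time: 16.18
tool_pos: [0.561, 0.1136, 0.3375]
tool_rot: [-0.0, 0.998, -0.071, 0.001]
contact_force: [1.4, -0.3, 0.5]
gripper_width: 1.0
```

```bash
python3 - <<'E'
from h import *
go([.597,.356,.25],0)
im=manip.grab_frame("wrist");find(["scale"],"wrist");find(["scale"],"wrist","boxes_of")
im=manip.grab_frame("side");c=manip.get_calibration("side");find(["scale","marble"],"side");find(["scale"],"side","boxes_of")
u,v=proj(c,[.56,.113,.05]).astype(int)
a=cv2.resize(im[v-40:v+40,u-40:u+40],(390,390),interpolation=cv2.INTER_CUBIC)
u,v=proj(c,[.597,.355,.03]).astype(int)
b=cv2.resize(im[v-40:v+40,u-40:u+40],(390,390),interpolation=cv2.INTER_CUBIC)
cv2.imwrite("pics/c10.png",np.hstack([a,b]))
E
```

```text
grasp now [0.5614 0.1136 0.1825] tool y yaw -98.09 tilt [ 0.003  0.    -1.   ]
off mm [   1.3 -245.   -67.4]
twist 1.43 other -1.712 j6 1.781735126669406
scale tip_of [(0.97, [0.567, 0.112, 0.016])]
scale boxes_of [(0.67, [0.573, 0.113, 0.062])]
scale tip_of [(0.75, [0.559, 0.117, 0.008])]
marble tip_of [(0.62, [0.594, 0.357, 0.001])]
scale boxes_of [(0.77, [0.55, 0.119, 0.047])]
```

View pics/c10.png

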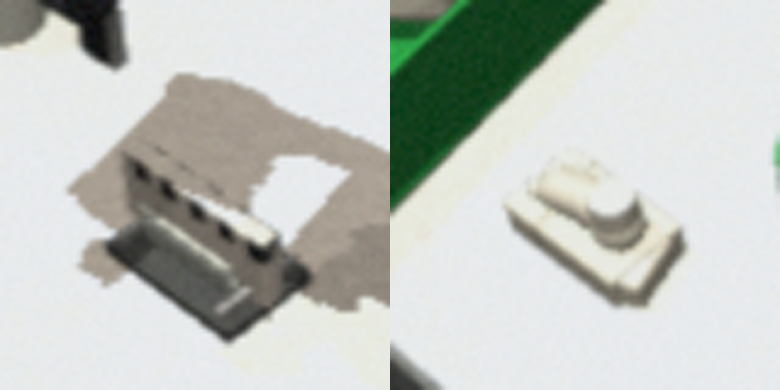

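The bar sits on the plate between the jaws. The marble lies foot up.

>>> play_rows(
  increments=[
    {"offset": [-10, -38, -10], "twist": 0, "grip": 1},
    {"offset": [-20, -76, -20], "twist": 0, "grip": 1},
    {"offset": [-30, -114, -28], "twist": 0, "grip": 1},
    {"offset": [-40, -152, -28], "twist": 0, "grip": 1},
    {"offset": [-50, -190, -28], "twist": 0, "grip": 1},
  ],
)

```text
time: 16.95
tool_pos: [0.5374, 0.3103, 0.3607]
tool_rot: [0.0, 0.997, -0.071, -0.001]
contact_force: [-0.7, 0.1, -0.1]
gripper_width: 1.002
```

>>> play_rows(
  increments=[
    {"offset": [-8, -35, 0], "twist": 0, "grip": 1},
    {"offset": [-10, -46, 0], "twist": 0, "grip": 1},
    {"offset": [-10, -46, 0], "twist": 0, "grip": 1},
    {"offset": [-10, -46, 0], "twist": 0, "grip": 1},
  ],
)

```text
time: 17.28
tool_pos: [0.5343, 0.3557, 0.3599]
tool_rot: [0.001, 0.998, -0.07, -0.001]
contact_force: [0.2, -0.3, 0.0]
gripper_width: 0.996
```

```bash
python3 - <<'E'
from h import *
c=manip.get_calibration("wrist")
im=manip.grab_frame("wrist");cv2.imwrite("pics/w11.png",im)
find(["marble","jar"],"wrist")
go([.597,.356,.2])
E
```

```text
marble tip_of [(0.83, [0.598, 0.358, -0.0]), (0.17, [0.562, 0.112, 0.01])]
jar tip_of [(0.96, [0.414, 0.313, 0.003]), (0.94, [0.321, 0.298, 0.0]), (0.89, [0.51, 0.28, 0.006])]
grasp now [0.5348 0.3541 0.206 ] tool y yaw -98.19 tilt [-0.001 -0.001 -1.   ]
off mm [ 61.3 -10.8   6. ]
```

View pics/w11.png

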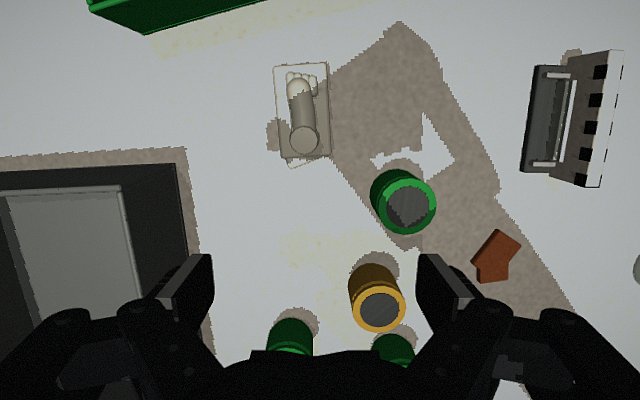

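The slab's corners are at about (273,66), (328,63), (330,153) and (281,157). The green jar at (403,203) is clear of the finger path.

```bash
python3 - <<'E'
from h import *
c=manip.get_calibration("wrist")
C=[ray(c,p,.024) for p in((273,66),(328,63),(330,153),(281,157),(289,167))]
yaw=lambda d:np.degrees(np.arctan2(d[1],d[0]))
print(np.round(C,4).tolist(),yaw(C[0]-C[3]),yaw(C[1]-C[2]),yaw(C[0]-C[1])-90,[np.linalg.norm(C[0]-C[i]) for i in(1,3)],np.linalg.norm(C[1]-C[2]))
y=np.radians((yaw(C[0]-C[3])+yaw(C[1]-C[2]))/2)
m=(C[0]+C[1])/2-.04*np.array([np.cos(y),np.sin(y),0]);print("centre",m,np.degrees(y))
go([m[0],m[1],.016],y+np.pi/2)
E
```

```text
[[0.6409, 0.3741, 0.024], [0.6365, 0.3276, 0.024], [0.5605, 0.336, 0.024], [0.5633, 0.3802, 0.024], [0.5533, 0.3745, 0.024]] -4.500265954262556 -6.318641552585628 -5.323449503619088 [np.float64(0.04674645452448375), np.float64(0.07783020555939121)] 0.07646769671846895
centre [0.59888565 0.35460334 0.024     ] -5.409453753424092
grasp now [0.5348 0.3541 0.206 ] tool y yaw -98.19 tilt [-0.001 -0.001 -1.   ]
off mm [ 63.6  -9.9 190. ]
twist -0.049 other 3.093 j6 2.1829269151571347
```

>>> play_rows(
  increments=[
    {"offset": [20, -3, 30], "twist": -0.049, "grip": 1},
    {"offset": [42, -6, 60], "twist": -0.049, "grip": 1},
    {"offset": [60, -10, 90], "twist": -0.049, "grip": 1},
    {"offset": [63, -10, 120], "twist": -0.049, "grip": 1},
    {"offset": [63, -10, 130], "twist": -0.049, "grip": 1},
  ],
)

```text
time: 17.85
tool_pos: [0.5981, 0.3539, 0.2258]
tool_rot: [0.002, 0.999, -0.048, -0.004]
contact_force: [-2.6, -0.2, -0.7]
gripper_width: 1.001
```

>>> play_rows(
  increments=[
    {"offset": [0, 0, 15], "twist": 0, "grip": 1},
    {"offset": [0, 0, 35], "twist": 0, "grip": 1},
    {"offset": [0, 0, 50], "twist": 0, "grip": 1},
    {"offset": [0, 0, 56], "twist": 0, "grip": 1},
    {"offset": [0, 0, 56], "twist": 0, "grip": 0.6},
  ],
)

```text
time: 18.27
tool_pos: [0.5976, 0.3563, 0.1743]
tool_rot: [0.001, 0.999, -0.046, -0.001]
contact_force: [-0.0, 0.7, -0.3]
gripper_width: 0.882
```

>>> play_rows(
  increments=[
    {"offset": [0, 0, 0], "twist": 0, "grip": 0},
    {"offset": [0, 0, 0], "twist": 0, "grip": 0},
    {"offset": [0, 0, 0], "twist": 0, "grip": 0},
    {"offset": [0, 0, 0], "twist": 0, "grip": 0},
    {"offset": [0, 0, 0], "twist": 0, "grip": 0},
  ],
)

```text
time: 18.68
tool_pos: [0.5992, 0.3572, 0.1781]
tool_rot: [-0.001, 0.999, -0.046, 0.002]
contact_force: [0.4, 0.2, 6.0]
gripper_width: 0.526
```

>>> play_rows(
  increments=[
    {"offset": [0, 0, 0], "twist": 0, "grip": 0},
    {"offset": [0, 0, 0], "twist": 0, "grip": 0},
    {"offset": [0, 0, 0], "twist": 0, "grip": 0},
  ],
)

```text
time: 18.93
tool_pos: [0.5993, 0.3572, 0.1781]
tool_rot: [-0.001, 0.999, -0.046, 0.002]
contact_force: [0.8, 0.5, 6.9]
gripper_width: 0.525
```

```bash
python3 - <<'E'
from h import *
s=manip.state();print(s["contact_force"],s["joint_pos"])
go([.556,-.022,.02],np.radians(-95.4))
E
```

```text
[0.77548065 0.5144892  6.93891463] [ 4.30988176e-01  4.32410174e-01  1.56789269e+00 -1.95441996e-05
  1.13775962e+00  2.09387038e+00]
grasp now [0.5998 0.3575 0.0231] tool y yaw -95.28 tilt [ 0.003  0.001 -1.   ]
off mm [ -8.7 381.9   2.4]
twist 0.002 other -3.139 j6 2.093870378127602
```

>>> play_rows(
  increments=[
    {"offset": [0, 0, -8], "twist": 0, "grip": 0},
    {"offset": [0, 0, -35], "twist": 0, "grip": 0},
    {"offset": [0, 0, -70], "twist": 0, "grip": 0},
    {"offset": [0, 0, -105], "twist": 0, "grip": 0},
    {"offset": [0, 0, -125], "twist": 0, "grip": 0},
  ],
)

```text
time: 19.35
tool_pos: [0.5987, 0.3569, 0.3047]
tool_rot: [-0.001, 0.999, -0.046, 0.002]
contact_force: [1.2, 0.4, -1.7]
gripper_width: 0.522
```

>>> play_rows(
  increments=[
    {"offset": [0, 15, 0], "twist": 0, "grip": 0},
    {"offset": [-2, 45, 0], "twist": 0, "grip": 0},
    {"offset": [-4, 80, 0], "twist": 0, "grip": 0},
    {"offset": [-6, 115, 0], "twist": 0, "grip": 0},
    {"offset": [-8, 150, 0], "twist": 0, "grip": 0},
  ],
)

```text
time: 19.77
tool_pos: [0.575, 0.2061, 0.2981]
tool_rot: [0.001, 0.999, -0.046, -0.002]
contact_force: [0.9, -0.6, -2.4]
gripper_width: 0.523
```

>>> play_rows(
  increments=[
    {"offset": [0, 38, 0], "twist": 0, "grip": 0},
    {"offset": [0, 76, 0], "twist": 0, "grip": 0},
    {"offset": [0, 114, 0], "twist": 0, "grip": 0},
    {"offset": [0, 150, 0], "twist": 0, "grip": 0},
    {"offset": [0, 185, 0], "twist": 0, "grip": 0},
  ],
)

```text
time: 20.18
tool_pos: [0.5577, 0.0217, 0.2984]
tool_rot: [0.0, 0.999, -0.046, -0.002]
contact_force: [0.4, -0.3, -2.8]
gripper_width: 0.522
```

>>> play_rows(
  increments=[
    {"offset": [0, 25, 5], "twist": 0, "grip": 0},
    {"offset": [0, 43, 20], "twist": 0, "grip": 0},
    {"offset": [0, 47, 40], "twist": 0, "grip": 0},
    {"offset": [0, 47, 65], "twist": 0, "grip": 0},
    {"offset": [0, 47, 65], "twist": 0, "grip": 0},
  ],
)

```text
time: 20.6
tool_pos: [0.5513, -0.0235, 0.2283]
tool_rot: [-0.001, 0.999, -0.047, -0.007]
contact_force: [-2.5, 1.0, -3.8]
gripper_width: 0.527
```

```bash
python3 - <<'E'
from h import *
s=manip.state();print(s["contact_force"],s["gripper_width"])
manip.grab_frame("side")
go([.5562,-.022,.0231],np.radians(-95.3));find(["marble","stand","clip"],"side")
manip.grab_frame("scene");find(["marble","stand","clip"],"scene")
E
```

```text
[-2.4904255   0.99379018 -3.78174581] 0.5274345371957462
grasp now [ 0.5507 -0.0229  0.0758] tool y yaw -95.34 tilt [-0.011  0.002 -1.   ]
off mm [ 6.  -1.3 52.6]
twist -0.001 other 3.141 j6 1.487472617131296
marble tip_of [(0.72, [0.544, -0.02, 0.051])]
stand tip_of [(0.68, [0.55, -0.154, 0.004])]
clip tip_of [(0.93, [0.556, 0.118, 0.002])]
marble tip_of [(0.65, [0.557, -0.021, 0.056])]
stand tip_of [(0.98, [0.55, -0.161, 0.0])]
clip tip_of [(0.75, [0.561, 0.112, -0.002])]
```

>>> play_rows(
  increments=[
    {"offset": [3, -1, 10], "twist": 0, "grip": 0},
    {"offset": [4, -1, 25], "twist": 0, "grip": 0},
    {"offset": [4, -1, 38], "twist": 0, "grip": 0},
    {"offset": [4, -1, 44], "twist": 0, "grip": 0},
    {"offset": [4, -1, 46], "twist": 0, "grip": 0},
  ],
)

```text
time: 21.42
tool_pos: [0.5584, -0.0221, 0.1873]
tool_rot: [-0.0, 0.999, -0.046, -0.002]
contact_force: [0.6, 1.0, -3.1]
gripper_width: 0.521
```

>>> play_rows(
  increments=[
    {"offset": [0, 0, 2], "twist": 0, "grip": 0},
    {"offset": [0, 0, 3], "twist": 0, "grip": 0},
    {"offset": [0, 0, 3], "twist": 0, "grip": 0},
  ],
)

```text
time: 21.67
tool_pos: [0.5596, -0.0223, 0.1871]
tool_rot: [0.0, 0.999, -0.046, 0.0]
contact_force: [-0.0, 0.5, -1.8]
gripper_width: 0.522
```

```bash
python3 - <<'E'
from h import *
print(manip.state()["contact_force"])
go([.5562,-.022,.0231],np.radians(-95.3))
E
```

```text
[-0.02537299  0.45586018 -1.78407373]
grasp now [ 0.5597 -0.0224  0.0321] tool y yaw -95.29 tilt [ 0.001 -0.    -1.   ]
off mm [-3.5 -0.   9. ]
twist 0.0 other -3.141 j6 1.4902480306757426
```

>>> play_rows(
  increments=[
    {"offset": [-3, 0, 2], "twist": 0, "grip": 0},
    {"offset": [-3, 0, 5], "twist": 0, "grip": 0},
    {"offset": [-3, 0, 7], "twist": 0, "grip": 0},
    {"offset": [-3, 0, 8], "twist": 0, "grip": 0},
    {"offset": [-3, 0, 8], "twist": 0, "grip": 0},
  ],
)

```text
time: 22.08
tool_pos: [0.5561, -0.022, 0.1783]
tool_rot: [-0.0, 0.999, -0.046, -0.0]
contact_force: [-0.2, -0.5, -2.4]
gripper_width: 0.522
```

>>> play_rows(
  increments=[
    {"offset": [0, 0, 1], "twist": 0, "grip": 0},
    {"offset": [0, 0, 1], "twist": 0, "grip": 0},
  ],
)

```text
time: 22.25
tool_pos: [0.5565, -0.022, 0.1781]
tool_rot: [0.0, 0.999, -0.046, 0.0]
contact_force: [-1.4, 0.4, -1.0]
gripper_width: 0.521
```

>>> play_rows(
  increments=[
    {"offset": [0, 0, 1], "twist": 0, "grip": 0},
    {"offset": [0, 0, 1], "twist": 0, "grip": 0},
    {"offset": [0, 0, 1], "twist": 0, "grip": 0},
  ],
)

```text
time: 22.5
tool_pos: [0.5567, -0.0221, 0.178]
tool_rot: [0.0, 0.999, -0.046, -0.0]
contact_force: [-4.8, 1.0, 7.4]
gripper_width: 0.526
```

>>> play_rows(
  increments=[
    {"offset": [0, 0, -2], "twist": 0, "grip": 0},
    {"offset": [0, 0, -2], "twist": 0, "grip": 0.7},
    {"offset": [0, 0, -2], "twist": 0, "grip": 1},
    {"offset": [0, 0, -2], "twist": 0, "grip": 1},
    {"offset": [0, 0, -3], "twist": 0, "grip": 1},
  ],
)

```text
time: 22.92
tool_pos: [0.5564, -0.022, 0.1797]
tool_rot: [0.0, 0.999, -0.046, 0.0]
contact_force: [-0.1, -0.3, -0.1]
gripper_width: 0.998
```

>>> play_rows(
  increments=[
    {"offset": [0, 0, -10], "twist": 0, "grip": 1},
    {"offset": [0, 0, -40], "twist": 0, "grip": 1},
    {"offset": [0, 0, -80], "twist": 0, "grip": 1},
    {"offset": [0, 0, -120], "twist": 0, "grip": 1},
    {"offset": [0, 0, -160], "twist": 0, "grip": 1},
  ],
)

```text
time: 23.33
tool_pos: [0.5559, -0.0219, 0.342]
tool_rot: [-0.0, 0.999, -0.046, 0.0]
contact_force: [0.6, 0.2, -1.2]
gripper_width: 1.004
```

>>> play_rows(
  increments=[
    {"offset": [-15, -20, -10], "twist": 0, "grip": 1},
    {"offset": [-35, -52, -15], "twist": 0, "grip": 1},
    {"offset": [-58, -85, -20], "twist": 0, "grip": 1},
    {"offset": [-81, -119, -20], "twist": 0, "grip": 1},
    {"offset": [-104, -153, -20], "twist": 0, "grip": 1},
  ],
)

```text
time: 23.75
tool_pos: [0.4658, 0.141, 0.3614]
tool_rot: [-0.0, 0.999, -0.047, 0.001]
contact_force: [0.2, 0.4, -0.2]
gripper_width: 1.002
```

>>> play_rows(
  increments=[
    {"offset": [-23, -34, 0], "twist": 0.07, "grip": 1},
    {"offset": [-46, -68, 0], "twist": 0.14, "grip": 1},
    {"offset": [-69, -102, 0], "twist": 0.21, "grip": 1},
    {"offset": [-92, -136, 0], "twist": 0.28, "grip": 1},
    {"offset": [-115, -170, 0], "twist": 0.34, "grip": 1},
  ],
)

```text
time: 24.17
tool_pos: [0.3665, 0.3212, 0.3609]
tool_rot: [-0.001, 0.976, -0.216, 0.001]
contact_force: [0.9, 0.2, -0.7]
gripper_width: 0.995
```

```bash
python3 - <<'E'
from h import *
im=manip.grab_frame("wrist");cv2.imwrite("pics/w12.png",im);c=manip.get_calibration("wrist")
find(["jar"],"wrist",n=5)
go([.413,.312,.03],np.radians(65))
im2=manip.grab_frame("side");cv2.imwrite("pics/s12.png",im2);find(["marble","scale","jug","flask"],"side")
cv2.imwrite("pics/c12.png",np.vstack([cv2.resize(im,(480,300)),cv2.resize(im2[80:330,150:450],(360,300))[:, :] if 0 else cv2.resize(im2[80:330,130:530],(480,300))]))
E
```

```text
jar tip_of [(0.81, [0.409, 0.318, 0.002]), (0.71, [0.319, 0.301, 0.001]), (0.7, [0.504, 0.29, 0.002]), (0.59, [0.363, 0.417, 0.001])]
grasp now [0.3651 0.3238 0.2058] tool y yaw -114.39 tilt [ 0.     0.002 -1.   ]
off mm [ 48.7  -8.7 175.7]
twist 0.011 other -3.131 j6 2.5681756763351222
marble tip_of [(0.66, [0.552, -0.023, -0.002])]
scale tip_of []
jug tip_of []
flask tip_of [(0.86, [0.382, -0.013, 0.0])]
```

View pics/c12.png

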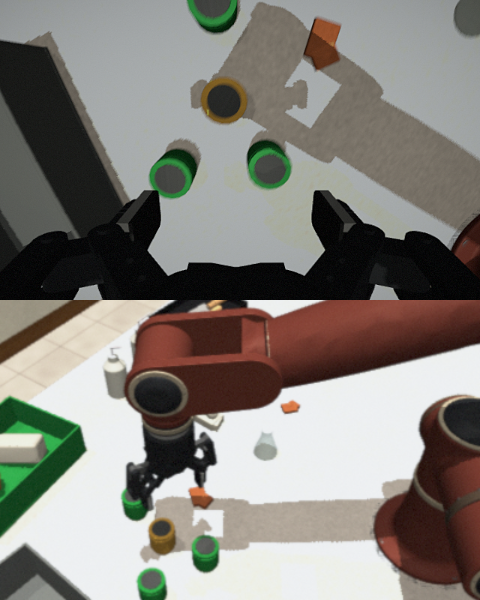

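The bronze jar's rim is at about (299,133) in the full picture. The greens are clear of the horizontal jaw line through it.

```bash
python3 - <<'E'
from h import *
c=manip.get_calibration("wrist");im=cv2.imread("pics/w12.png")
hsv=cv2.cvtColor(im,cv2.COLOR_BGR2HSV);m=((hsv[...,0]>10)&(hsv[...,0]<30)&(hsv[...,1]>150)&(hsv[...,2]>60)).astype(np.uint8)
m[:, :200]=0;m[:,400:]=0;m[:90]=0;m[220:]=0
cs,_=cv2.findContours(m,0,1);k=cv2.convexHull(max(cs,key=cv2.contourArea));print(cv2.boundingRect(k),cv2.contourArea(k))
h=np.zeros_like(m);cv2.fillConvexPoly(h,k,1)
f=cyl_fit(h,c,.025,.056,[.413,.313]);print(f,ray(c,(298.7,133),.056))
go([f[0][0],f[0][1],.032],np.radians(65))
E
```

```text
(268, 105, 61, 59) 2767.5
(array([0.4167, 0.3108]), 'area seen/model', 2804.5, 3156.2160760249244) [0.4177046  0.30990386 0.056     ]
grasp now [0.3687 0.3189 0.205 ] tool y yaw -114.85 tilt [ 0.001 -0.    -1.   ]
off mm [ 46.9 -12.8 173. ]
twist 0.003 other -3.139 j6 2.56508861756359
```

>>> play_rows(
  increments=[
    {"offset": [10, -8, 5], "twist": 0, "grip": 1},
    {"offset": [10, -13, 10], "twist": 0, "grip": 1},
    {"offset": [10, -13, 10], "twist": 0, "grip": 1},
    {"offset": [10, -13, 10], "twist": 0, "grip": 1},
  ],
)

```text
time: 24.85
tool_pos: [0.3828, 0.3267, 0.349]
tool_rot: [0.001, 0.977, -0.215, -0.001]
contact_force: [-0.1, -0.2, -0.0]
gripper_width: 1.001
```

```bash
python3 - <<'E'
from h import *
c=manip.get_calibration("wrist");im=manip.grab_frame("wrist")
hsv=cv2.cvtColor(im,cv2.COLOR_BGR2HSV);m=((hsv[...,0]>10)&(hsv[...,0]<30)&(hsv[...,1]>150)&(hsv[...,2]>60)).astype(np.uint8)
u,v=proj(c,[.414,.313,.05]).astype(int);k0=np.zeros_like(m);k0[max(v-50,0):v+50,u-50:u+50]=1;m*=k0
cs,_=cv2.findContours(m,0,1);k=cv2.convexHull(max(cs,key=cv2.contourArea));print(u,v,cv2.boundingRect(k),cv2.contourArea(k))
h=np.zeros_like(m);cv2.fillConvexPoly(h,k,1)
f=cyl_fit(h,c,.025,.056,[.413,.313]);print(f)
find(["jar"],"wrist",n=1)
go([f[0][0],f[0][1],.032],np.radians(65))
E
```

```text
313 151 (282, 116, 64, 65) 3176.5
(array([0.4159, 0.3118]), 'area seen/model', 3215.0, 3354.5370747119887)
jar tip_of [(0.96, [0.414, 0.314, 0.002])]
grasp now [0.3825 0.3269 0.1946] tool y yaw -114.81 tilt [-0. -0. -1.]
off mm [ 36.7  -0.3 162.6]
twist 0.003 other -3.138 j6 2.5629805545787017
```

>>> play_rows(
  increments=[
    {"offset": [20, 0, 25], "twist": 0, "grip": 1},
    {"offset": [36, -1, 60], "twist": 0, "grip": 1},
    {"offset": [36, -1, 90], "twist": 0, "grip": 1},
    {"offset": [36, -1, 110], "twist": 0, "grip": 1},
    {"offset": [36, -1, 120], "twist": 0, "grip": 1},
  ],
)

```text
time: 25.37
tool_pos: [0.4145, 0.3122, 0.2264]
tool_rot: [0.002, 0.977, -0.215, -0.002]
contact_force: [-0.1, 0.1, 0.2]
gripper_width: 0.996
```

>>> play_rows(
  increments=[
    {"offset": [0, 0, 15], "twist": 0, "grip": 1},
    {"offset": [0, 0, 32], "twist": 0, "grip": 1},
    {"offset": [0, 0, 43], "twist": 0, "grip": 1},
    {"offset": [0, 0, 43], "twist": 0, "grip": 1},
    {"offset": [0, 0, 43], "twist": 0, "grip": 0.6},
  ],
)

```text
time: 25.78
tool_pos: [0.4156, 0.3133, 0.1869]
tool_rot: [0.0, 0.977, -0.214, -0.0]
contact_force: [0.8, -0.4, 1.0]
gripper_width: 0.884
```

>>> play_rows(
  increments=[
    {"offset": [0, 0, 0], "twist": 0, "grip": 0},
    {"offset": [0, 0, 0], "twist": 0, "grip": 0},
    {"offset": [0, 0, 0], "twist": 0, "grip": 0},
    {"offset": [0, 0, 0], "twist": 0, "grip": 0},
    {"offset": [0, 0, 0], "twist": 0, "grip": 0},
  ],
)

```text
time: 26.2
tool_pos: [0.4165, 0.3137, 0.1886]
tool_rot: [-0.001, 0.977, -0.214, 0.001]
contact_force: [0.3, -0.3, 7.6]
gripper_width: 0.567
```

>>> play_rows(
  increments=[
    {"offset": [0, 0, 0], "twist": 0, "grip": 0},
    {"offset": [0, 0, 0], "twist": 0, "grip": 0},
    {"offset": [0, 0, 0], "twist": 0, "grip": 0},
  ],
)

```text
time: 26.45
tool_pos: [0.4165, 0.3137, 0.1886]
tool_rot: [-0.001, 0.977, -0.214, 0.001]
contact_force: [-0.5, -1.4, 5.5]
gripper_width: 0.571
```

```bash
python3 - <<'E'
from h import *
s=manip.state();print(s["contact_force"],s["joint_pos"])
go([.6505,-.157,.03],np.radians(90))
E
```

```text
[-0.46427928 -1.38709193  5.48562267] [ 5.02728196e-01  4.91861092e-02  2.00698797e+00 -2.00421753e-04
  1.08245985e+00  2.50574309e+00]
grasp now [0.4169 0.3139 0.0336] tool y yaw -114.76 tilt [ 0.003  0.001 -1.   ]
off mm [409.3 329.8   3.6]
twist -0.432 other 2.709 j6 2.505743085994727
```

```bash
python3 - <<'E'
from h import *
c=manip.get_calibration("scene");d=manip.get_calibration("side")
print("disp scene",[ray(c,p,0.03).round(3) for p in((402,322),(355,363))],"side",[ray(d,p,.03).round(3) for p in((228,147),(249,124))],"tray",ray(c,(280,375),.02).round(3))
E
```

```text
disp scene [array([0.787, 0.027, 0.03 ]), array([ 0.808, -0.098,  0.03 ])] side [array([0.79 , 0.015, 0.03 ]), array([ 0.811, -0.106,  0.03 ])] tray [ 0.756 -0.233  0.02 ]
```

>>> play_rows(
  increments=[
    {"offset": [0, 0, -8], "twist": 0, "grip": 0},
    {"offset": [0, 0, -35], "twist": 0, "grip": 0},
    {"offset": [0, 0, -75], "twist": 0, "grip": 0},
    {"offset": [0, 0, -115], "twist": 0, "grip": 0},
    {"offset": [0, 0, -155], "twist": 0, "grip": 0},
  ],
)

```text
time: 26.87
tool_pos: [0.4148, 0.3128, 0.3425]
tool_rot: [0.001, 0.977, -0.214, -0.001]
contact_force: [2.0, 0.9, -2.8]
gripper_width: 0.569
```

>>> play_rows(
  increments=[
    {"offset": [10, 10, -20], "twist": 0, "grip": 0},
    {"offset": [35, 30, -25], "twist": 0, "grip": 0},
    {"offset": [65, 53, -25], "twist": 0, "grip": 0},
    {"offset": [95, 76, -25], "twist": 0, "grip": 0},
    {"offset": [125, 101, -25], "twist": 0, "grip": 0},
  ],
)

```text
time: 27.28
tool_pos: [0.4867, 0.1679, 0.3668]
tool_rot: [-0.0, 0.977, -0.214, -0.0]
contact_force: [1.3, -0.4, -2.1]
gripper_width: 0.562
```

>>> play_rows(
  increments=[
    {"offset": [30, 24, 0], "twist": -0.08, "grip": 0},
    {"offset": [60, 48, 0], "twist": -0.17, "grip": 0},
    {"offset": [90, 72, 0], "twist": -0.26, "grip": 0},
    {"offset": [120, 96, 0], "twist": -0.35, "grip": 0},
    {"offset": [150, 120, 0], "twist": -0.432, "grip": 0},
  ],
)

```text
time: 27.7
tool_pos: [0.5728, -0.0044, 0.3662]
tool_rot: [-0.0, 1.0, 0.002, -0.001]
contact_force: [0.9, 0.7, -2.8]
gripper_width: 0.566
```

```bash
python3 - <<'E'
from h import *
go([.6505,-.157,.0336],np.radians(90))
E
```

```text
grasp now [ 0.5726 -0.0044  0.2112] tool y yaw -89.78 tilt [-0.001  0.    -1.   ]
off mm [ 77.5 153.  177.4]
twist 0.004 other -3.138 j6 1.4291297614695668
```

>>> play_rows(
  increments=[
    {"offset": [20, 25, 0], "twist": 0, "grip": 0},
    {"offset": [40, 55, 0], "twist": 0, "grip": 0},
    {"offset": [60, 88, 0], "twist": 0, "grip": 0},
    {"offset": [75, 120, 0], "twist": 0, "grip": 0},
    {"offset": [78, 148, 0], "twist": 0, "grip": 0},
  ],
)

```text
time: 28.12
tool_pos: [0.6518, -0.1527, 0.3658]
tool_rot: [-0.0, 1.0, -0.0, -0.0]
contact_force: [-0.2, 0.3, -3.3]
gripper_width: 0.57
```

>>> play_rows(
  increments=[
    {"offset": [0, 5, 20], "twist": 0, "grip": 0},
    {"offset": [0, 5, 55], "twist": 0, "grip": 0},
    {"offset": [0, 5, 90], "twist": 0, "grip": 0},
    {"offset": [0, 5, 120], "twist": 0, "grip": 0},
    {"offset": [0, 5, 140], "twist": 0, "grip": 0},
  ],
)

```text
time: 28.53
tool_pos: [0.6488, -0.1552, 0.2217]
tool_rot: [-0.001, 1.0, -0.0, -0.003]
contact_force: [0.2, -0.3, -3.4]
gripper_width: 0.57
```

>>> play_rows(
  increments=[
    {"offset": [0, 0, 5], "twist": 0, "grip": 0},
    {"offset": [0, 0, 10], "twist": 0, "grip": 0},
    {"offset": [0, 0, 15], "twist": 0, "grip": 0},
    {"offset": [0, 0, 18], "twist": 0, "grip": 0},
    {"offset": [0, 0, 18], "twist": 0, "grip": 0},
  ],
)

```text
time: 28.95
tool_pos: [0.6512, -0.1558, 0.2098]
tool_rot: [0.0, 1.0, -0.0, 0.001]
contact_force: [-1.5, 1.0, -3.2]
gripper_width: 0.568
```

```bash
python3 - <<'E'
from h import *
print(manip.state()["contact_force"])
go([.6505,-.157,.0336],np.radians(90))
manip.grab_frame("scene");find(["jar","jug","stand"],"scene",n=2);manip.grab_frame("side");find(["jar","jug","stand"],"side",n=5)
E
```

```text
[-1.49090136  0.99145456 -3.20452348]
grasp now [ 0.6514 -0.1559  0.0548] tool y yaw -90.01 tilt [ 0.002 -0.001 -1.   ]
off mm [-1.   1.1 21.2]
twist -0.0 other 3.141 j6 1.2250770991053195
jar tip_of [(0.91, [0.508, 0.278, 0.0]), (0.85, [0.652, -0.157, 0.016])]
jug tip_of []
stand tip_of [(0.81, [0.549, -0.157, 0.0])]
jar tip_of [(0.88, [0.507, 0.282, 0.001]), (0.8, [0.361, 0.408, 0.0]), (0.76, [0.65, -0.156, 0.021]), (0.72, [0.326, 0.298, -0.002])]
jug tip_of [(0.95, [0.549, -0.152, 0.028])]
stand tip_of [(0.78, [0.547, -0.15, 0.003])]
```

>>> play_rows(
  increments=[
    {"offset": [-1, 1, 6], "twist": 0, "grip": 0},
    {"offset": [-1, 1, 12], "twist": 0, "grip": 0},
    {"offset": [-1, 1, 17], "twist": 0, "grip": 0},
    {"offset": [-1, 1, 20], "twist": 0, "grip": 0},
    {"offset": [-1, 1, 20], "twist": 0, "grip": 0},
  ],
)

```text
time: 29.77
tool_pos: [0.6497, -0.1567, 0.1887]
tool_rot: [-0.0, 1.0, -0.0, -0.001]
contact_force: [-3.3, 0.6, 0.7]
gripper_width: 0.569
```

>>> play_rows(
  increments=[
    {"offset": [0, 0, 1], "twist": 0, "grip": 0},
    {"offset": [0, 0, 2], "twist": 0, "grip": 0},
    {"offset": [0, 0, 2], "twist": 0, "grip": 0},
  ],
)

```text
time: 30.02
tool_pos: [0.6498, -0.1567, 0.1886]
tool_rot: [-0.0, 1.0, 0.0, -0.001]
contact_force: [-8.6, 1.8, 11.2]
gripper_width: 0.566
```

Contact with the table at the expected height. Releasing and backing off, then final checks.

>>> play_rows(
  increments=[
    {"offset": [0, 0, -1], "twist": 0, "grip": 0},
    {"offset": [0, 0, -3], "twist": 0, "grip": 0},
    {"offset": [0, 0, -3], "twist": 0, "grip": 0.7},
    {"offset": [0, 0, -3], "twist": 0, "grip": 1},
    {"offset": [0, 0, -3], "twist": 0, "grip": 1},
  ],
)

```text
time: 30.43
tool_pos: [0.6499, -0.1567, 0.1897]
tool_rot: [0.0, 1.0, -0.0, 0.0]
contact_force: [0.1, 0.4, -0.7]
gripper_width: 0.951
```

>>> play_rows(
  increments=[
    {"offset": [0, 0, -3], "twist": 0, "grip": 1},
    {"offset": [0, 0, -15], "twist": 0, "grip": 1},
    {"offset": [0, 0, -50], "twist": 0, "grip": 1},
    {"offset": [0, 0, -90], "twist": 0, "grip": 1},
    {"offset": [0, 0, -130], "twist": 0, "grip": 1},
  ],
)

```text
time: 30.85
tool_pos: [0.6494, -0.1565, 0.3213]
tool_rot: [-0.0, 1.0, -0.0, -0.001]
contact_force: [-0.0, -0.7, 0.4]
gripper_width: 1.001
```

>>> play_rows(
  increments=[
    {"offset": [0, 0, -40], "twist": 0, "grip": 1},
    {"offset": [0, 40, -75], "twist": 0, "grip": 1},
    {"offset": [0, 80, -75], "twist": 0, "grip": 1},
    {"offset": [0, 120, -75], "twist": 0, "grip": 1},
    {"offset": [0, 150, -75], "twist": 0, "grip": 1},
  ],
)

```text
time: 31.27
tool_pos: [0.6496, -0.3086, 0.3986]
tool_rot: [0.002, 1.0, -0.0, 0.002]
contact_force: [0.1, 0.4, -0.6]
gripper_width: 0.998
```

```bash
python3 - <<'E'
from h import *
o=[]
for n in("scene","side"):
    im=manip.grab_frame(n);cv2.imwrite(f"pics/{n}F.png",im);find(["jug","scale","marble","jar","stand","clip","flask"],n,n=4)
a,b=cv2.imread("pics/sceneF.png"),cv2.imread("pics/sideF.png")
cv2.imwrite("pics/F.png",np.hstack([cv2.resize(a[150:350,210:410],(390,390)),cv2.resize(b[70:250,210:390],(390,390))]))
for n,im in(("scene",a),("side",b)):
    c=manip.get_calibration(n);hsv=cv2.cvtColor(im,cv2.COLOR_BGR2HSV)
    print(n,[proj(c,p).round().tolist() for p in([.55,-.157,.03],[.65,-.157,0],[.556,-.022,.024])])
E
```

```text
jug tip_of [(0.92, [0.547, -0.156, 0.033])]
scale tip_of [(0.82, [0.559, 0.112, 0.009])]
marble tip_of [(0.68, [0.559, -0.019, -0.003])]
jar tip_of [(0.92, [0.512, 0.278, -0.0]), (0.84, [0.36, 0.408, 0.002]), (0.65, [0.324, 0.299, -0.001]), (0.59, [0.646, -0.156, -0.005])]
stand tip_of [(0.91, [0.548, -0.16, -0.001])]
clip tip_of [(0.71, [0.56, 0.113, -0.002])]
flask tip_of [(0.84, [0.381, -0.015, -0.0]), (0.68, [0.561, 0.111, 0.008])]
jug tip_of [(0.59, [0.55, -0.153, 0.026])]
scale tip_of [(0.61, [0.556, 0.118, 0.008])]
marble tip_of [(0.79, [0.554, -0.021, 0.0])]
jar tip_of [(0.95, [0.509, 0.282, -0.002]), (0.93, [0.361, 0.408, 0.001]), (0.67, [0.322, 0.299, -0.004]), (0.52, [0.649, -0.154, 0.0])]
stand tip_of [(0.6, [0.551, -0.151, 0.0])]
clip tip_of [(0.68, [0.553, 0.117, -0.005])]
flask tip_of [(0.97, [0.382, -0.013, 0.002]), (0.51, [0.55, -0.153, 0.003])]
scene [[271.0, 269.0], [292.0, 313.0], [326.0, 247.0]]
side [[328.0, 146.0], [301.0, 142.0], [300.0, 172.0]]
```

View pics/F.png

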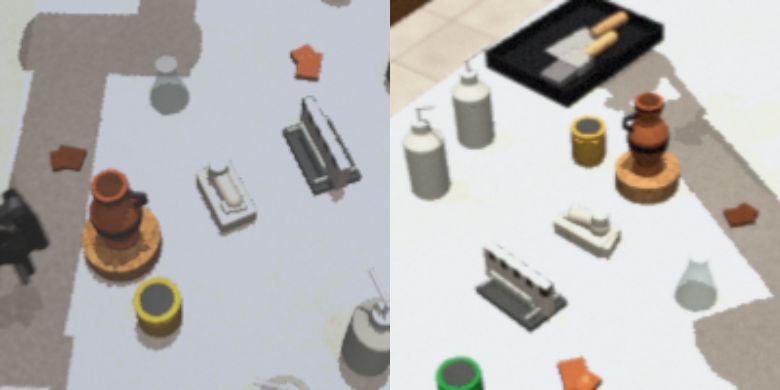

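The final view shows the jug central and upright, the bar in the clip, the marble foot up between clip and stand, and the jar behind the stand. The flask hasn't moved and the arm is clear of everything.

```bash
python3 -c "
from h import *
print(manip.job_done())"
```

```text
the job is handed in; nothing more can be done
None
```

The job is done in the order asked and handed in at about 32 s on the robot's clock.

- **Jug:** it stands upright on the cork stand. The last checks put it 1 to 4 mm from the stand's centre.
- **Scale bar:** it is pushed home in the clip, which turned out to be yawed about 8°. It stopped firmly at plate height, with about 19 N on the wrist. The networks read its underside at 8 to 9 mm, against 10 mm nominal.
- **Marble:** it lies foot up about (0.556, -0.022), within roughly 3 mm of the midpoint between stand and clip.
- **Bronze jar:** it stands 98 mm behind the stand's centre by both cameras, with a sideways error of 3 to 4 mm that has opposite signs in the two.
- **Untouched:** the flask read the same position before and after, and so did the green look-alikes.

The scene and side cameras disagree by up to 9 mm in y for the stand, mostly in the side camera's readings. I placed by the wrist-camera fit of the stand and clip. No check failed.

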